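Gauge the drilled blocks and fit the true one to the roll stand

ROBOT

A 6-joint arm with a two-finger parallel gripper is mounted at the origin on the work surface; the furniture and walls round the work are solid. World frame = base frame: x ahead of the robot, y to its left, z up, the work surface at z = 0. Lengths are in m, angles in degrees, forces in N, time in s.
With the tool pointing down it reaches from about 0.35 to 0.725 m from the base axis. Payload 6 kg.
Tool frame: the origin (TCP) lies between the finger pads; the fingertips stand robot.tip_reach ahead of it and the grasp point (between the pads) lies 8 mm behind it (robot.tip_reach is the distance from the TCP to the fingertips, in m); z points along the fingers, y is the direction in which the jaws open and shut (so a half turn about z gives the same grasp; the last joint's range is limited). The gripper opens to 85 mm and grips with 20 to 120 N. Pads are 22 mm wide; open, the fingers measure 114 mm over their backs; the gripper's body (76 mm by 85 mm) begins 54 mm behind the grasp point. The pads swing forward as they close: fully open they stand 13 mm farther back than shut.
Start: joints at [85.812, 2.303, 4.859, 0, -92.561, -19.12], TCP at [0.237, 0.551, 0.242] pointing down, gripper open.
Joint ranges: [-146.85, 146.85], [-73.84, 115.35], [-62.03, 85.46], [-188.31, 113.3], [-161.28, -10.13], [-171.36, 171.36]. Speed limits (degrees/s): [147.25, 147.25, 172.46, 180, 180, 180].

INTERFACE

Orientations are given as a 3x3 rotation matrix whose columns are the frame's x, y, z axes.
In Python, from cell import robot gives the robot as it stands.
- The arm moves only by the tool carry_out, never from a script. Its argument "deltas" is text: rows parted by semicolons, each of 6 numbers parted by spaces: the shift along the tool's x, y, z in cm, then the turn, a rotation vector about the tool's x, y, z in units of 5 degrees (1.0 is 5 degrees). A call has 1 to 10 rows; each row is the pose to reach, as a shift and turn from the pose commanded when the call began, along the tool's axes at that moment; what a row does not reach only later rows make up. A row lasts 1/12 s, in which the tool goes at most 41.7 mm and 7.16 degrees, less where a joint would pass 70% of its speed; a pose out of reach is approached as far as the arm can. A call with a gripper value outside its range is refused whole. "jaw" is the opening, from 0 (shut) to 1 (fully open), set as the call begins (left out, the last holds). The fingers move at their own pace and stop on an object; the grip force is fixed at half the most. Time passes only in rows, so rows that repeat a pose let the fingers close. It gives the time, the measured TCP pose, the force and the opening at its end, in the units of the state.
- robot.sense(): the state, without advancing time (a new reading comes with each control period).
- robot.capture(name): name is "side" or "top"; returns (picture, depth): 384x512x3 uint8, red, green, blue; 384x512 float32, m along the optical axis (not along the pixel's ray), 0 where there is no reading.
- robot.calibration(name): a dict with "vertical_fov" (degrees; the focal length in pixels is half the picture's height over the tangent of half this angle, whatever the lens; pixels are square), "cx", "cy" (the principal point, pixels), "D" ([k1, k2, p1, p2, k3] as OpenCV has them; the pictures are not rectified), "origin" and "attitude" of the camera in the world. Camera axes: x right, y down, z forward; pixel columns grow to the right and rows downward; lengths in m; the calibration is good to about 2 mm. A picture is of the moment at which its call begins. calibration takes no time and is no camera call.
- robot.finish_job(): hands the job in, once; it reports no verdict.
Trained networks look in the newest picture that a camera, given by its name, has taken for a name from the list of things; names that differ only in an ending like _2 or _b are one class to them, and where a whole thing is asked for, a point or a joint stands for the part that bears it (a point fixed in the world has none). Each returns a list of dicts, best first, with "conf" (0 to 1); they miss things now and then, are a little off and sometimes report something else, mostly with a low value. They report only what shows in the picture. A call takes as long as a camera call. They do not tell look-alikes from the thing itself.
- robot.find_in(camera, query): "location" ([x, y, z] in m, in the coordinates of the camera as it stood for that picture, good to about 4 mm: the middle of the surface that is visible of it).
- robot.cut_out(camera, query): "mask" (384x512 bool, what is visible of it).
The state is a dict: "clock": time; "q": joint angles; "dq": joint speeds; "tau": joint torques, N m; "eef_pos": TCP position; "ee_rot": TCP orientation; "ft_force": force on the tool from outside, world axes, zero at the start; "torque": the same for the moment, N m; "finger_gap": opening from 0.0 (shut) to 1.0 (fully open).
Only numpy, scipy, OpenCV 4.12 (cv2) and the standard library are available. Lean on these libraries where they do the work, as an engineer would, in place of code of your own. Each camera call takes 0.05 s, during which the arm holds its last target.

TASK

One of the three drilled wooden blocks has a true hole for the kitchen-roll stand's foot; the other two are tight inside. Try the pin gauge gently in the holes, without forcing it, until you find the block that takes it all the way down to the gauge's flange, then stand the gauge back in its grey rest and slide that block right down the steel spigot on to the foot. Leave the tight blocks standing where they are, and the mug, candle and tape alone.

Things in the scene. Friction and masses are not known exactly. Their poses are not given: they have to be found in the camera images.
- gauge: Loose 140 g steel pin gauge, pin down: pin 18 mm across, 34 long, tip tapered over 3; above it a flange 32 across, 4 thick; then a black 20 x 20 mm square handle, 38 to 92 mm above the tip. Origin: pin's tip; z up to the handle; x, y square to the handle. Home in a block, the flange rests on its top and the tip is 2 mm above its underside; a tight one stops it about 14 mm higher.
- gauge_rest: Grey plastic block, 60 x 60 x 40 mm, fixed to the worktop, with a vertical 22 mm hole right through its middle in which the gauge stands, flange on the top face, tip 6 mm above the worktop. Origin: centre of the underside.
- block_1: One of three alike loose beech blocks, 54 (x) x 44 (y) x 36 mm, 120 g, with an upright through hole, 19.5 mm wide at the top and bottom, its axis 5 mm off the middle towards +x or -x (differs, not told). In one block (not told which) it stays so wide; in two it narrows to less than the gauge's pin 20 mm below the top. Origin: centre of the underside; z up, x along the length.
- block_2: One of three alike loose beech blocks, 54 (x) x 44 (y) x 36 mm, 120 g, with an upright through hole, 19.5 mm wide at the top and bottom, its axis 5 mm off the middle towards +x or -x (differs, not told). In one block (not told which) it stays so wide; in two it narrows to less than the gauge's pin 20 mm below the top. Origin: centre of the underside; z up, x along the length.
- block_3: One of three alike loose beech blocks, 54 (x) x 44 (y) x 36 mm, 120 g, with an upright through hole, 19.5 mm wide at the top and bottom, its axis 5 mm off the middle towards +x or -x (differs, not told). In one block (not told which) it stays so wide; in two it narrows to less than the gauge's pin 20 mm below the top. Origin: centre of the underside; z up, x along the length.
- spigot_root (a point): Centre of the top face of the kitchen-roll stand's foot, where the spigot rises from it: a round steel plate, 110 mm across and 10 mm thick, fixed to the worktop. A block fully home rests on it, its hole's axis here. z up.
- spigot_top (a point): Centre of the top of the upright steel spigot in the middle of the foot: 18 mm across, 42 mm tall above the foot's top face, its top tapered over 4 mm.
- mug: Orange mug, 101 mm tall, a bystander. Origin: centre of the underside.
- candle: Candle in a glass jar, 76 mm across, 90 mm tall, a bystander. Origin: centre of the underside.
- tape: Roll of tape lying flat, 96 mm across, 25 mm tall, a bystander. Origin: centre of the underside.
There are look-alikes about, which are no part of the job. Leave any red look-alike of the block_2 alone.

How it is judged:
By the outcome, as a careful person would: the job done as asked, in the order asked, and still so for the second after the job is handed in, with the robot touching nothing.
It also fails if it takes over 72 s, if anything falls off the work surface, if the arm or the gripper's body presses on something with over 40 N, if the wrist force passes 120 N, or if a joint passes its speed limit or range.

## Working session

There is one attempt and no reset: what is moved stays moved. The work goes in short steps, Python scripts to look and compute and a tool call to move; the robot and the scene stay as the last step left them, time stands still between calls to the robot, and variables do not carry over. Pictures are saved under pics/ and viewed, and the job is handed in when it is done.

Besides the shell and the picture viewer there is one more tool, called in YAML: its name, and indented under it one key for each argument. carry_out: Moves the arm, as the interface text tells. Its arguments: {"type":"object","properties":{"deltas":{"type":"string"},"jaw":{"type":"number"}},"required":["deltas"]}

```bash
ls -la; mkdir -p pics; python3 - <<'E'
from cell import robot
import cv2,numpy as np
print(robot.tip_reach); s=robot.sense(); print(s)
for n in ("side","top"):
    im,d=robot.capture(n); np.savez(f"cap_{n}0.npz",im=im,d=d)
    cv2.imwrite(f"pics/{n}0.png",cv2.resize(im[:,:,::-1],(768,576)))
    print(n,robot.calibration(n))
E
```

```text
total 12
drwxr-xr-x  3 agent agent 4096 Dec  6 00:45 .
drwxr-xr-x 23 root  root  4096 Dec  6 00:45 ..
drwxr-xr-x  2 agent agent 4096 Dec  6 00:45 pics
0.011
{'clock': 0.0, 'q': array([ 8.58116431e+01,  2.33796048e+00,  4.80192569e+00, -2.72966284e-02,
       -9.25608290e+01, -1.91206002e+01]), 'dq': array([ 0.0125823 ,  0.0302716 ,  0.04186917,  0.02740872, -0.01618441,
        0.00695224]), 'tau': array([ 1.90489554e-04, -3.68204033e+01,  3.47419274e+01,  6.93202391e+00,
       -5.27495169e-03,  1.91190040e-06]), 'eef_pos': array([0.23720065, 0.55078685, 0.24127937]), 'ee_rot': array([[ 9.18392828e-01, -3.95669376e-01, -5.98142785e-04],
       [-3.95669814e-01, -9.18391350e-01, -1.65132091e-03],
       [ 1.04047956e-04,  1.75322833e-03, -9.99998458e-01]]), 'ft_force': array([ 0.49367386,  0.13552925, -1.30514432]), 'torque': array([0.0190809 , 0.0046681 , 0.04794951]), 'finger_gap': 0.9997407181098262}
side {'vertical_fov': 44.52019657408324, 'cx': 253.4818703236034, 'cy': 190.20490185041518, 'D': array([-0.08407395,  0.        ,  0.        ,  0.        ,  0.        ]), 'origin': array([ 0.25540011, -1.05790914,  0.58131184]), 'attitude': array([[ 0.96992501, -0.09514485,  0.22403781],
       [-0.24322509, -0.41413722,  0.87711568],
       [ 0.00932936, -0.90522805, -0.42482366]])}
top {'vertical_fov': 49.31896489829155, 'cx': 256.1244453978094, 'cy': 196.53064639506383, 'D': array([-0.10388583,  0.        ,  0.        ,  0.        ,  0.        ]), 'origin': array([0.4283391 , 0.01827959, 1.27505548]), 'attitude': array([[ 0.02226299, -0.99524067,  0.09487028],
       [-0.99951475, -0.02422514, -0.01958102],
       [ 0.02178607, -0.09438831, -0.99529705]])}
```

View pics/side0.png

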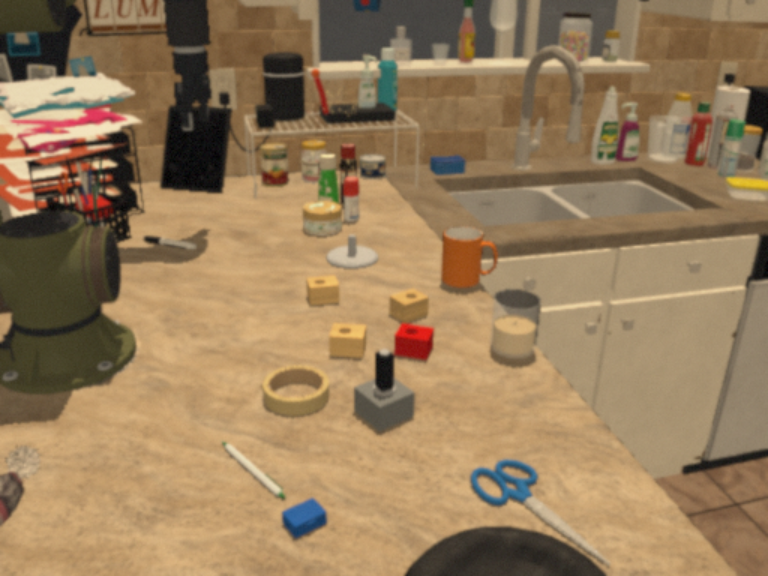

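View pics/top0.png

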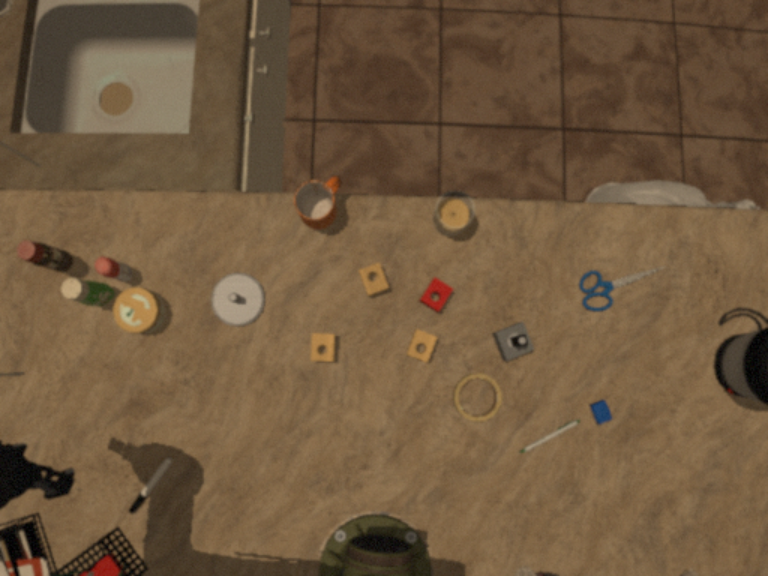

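```bash
cat > h.py <<'E'
import numpy as np,cv2
from cell import robot
def cam(n):
    c=robot.calibration(n); f=192/np.tan(np.radians(c["vertical_fov"])/2)
    K=np.array([[f,0,c["cx"]],[0,f,c["cy"]],[0,0,1]]); return K,c["D"],np.array(c["origin"]),np.array(c["attitude"])
def proj(n,P):
    K,D,o,R=cam(n); P=np.atleast_2d(P).astype(float)
    rv,_=cv2.Rodrigues(R.T); return cv2.projectPoints(P,rv,-R.T@o,K,D)[0][:,0]
def ray(n,uv):
    K,D,o,R=cam(n); x=cv2.undistortPoints(np.atleast_2d(uv).astype(float)[:,None],K,D)[:,0]
    return o,(R@np.c_[x,np.ones(len(x))].T).T
def atz(n,uv,z):
    o,d=ray(n,uv); return o+d*((z-o[2])/d[:,2])[:,None]
def cloud(n,m,d):
    v,u=np.nonzero(m&(d>0)); o,r=ray(n,np.c_[u,v]); return o+r*d[v,u][:,None]
def tw(n,p):
    K,D,o,R=cam(n); return o+R@np.array(p)
def tri(uvs):
    A=np.zeros((3,3));b=np.zeros(3)
    for n,uv in uvs.items():
        o,d=ray(n,uv); d=d[0]/np.linalg.norm(d[0]); M=np.eye(3)-np.outer(d,d); A+=M;b+=M@o
    X=np.linalg.solve(A,b); return X
def crop(im,u0,u1,v0,v1,name,s=8):
    c=im[v0:v1,u0:u1,::-1]; cv2.imwrite(f"pics/{name}.png",cv2.resize(c,None,fx=s,fy=s,interpolation=cv2.INTER_CUBIC))
E
python3 - <<'E'
from h import *
for n in ("side","top"):
    d=np.load(f"cap_{n}0.npz")["d"]
    for q in ["gauge","gauge_rest","block_1","spigot_top","spigot_root","mug","candle","tape"]:
        try:
            for r in robot.find_in(n,q): print(n,q,round(r["conf"],2),tw(n,r["location"]).round(4))
            k=0
            for r in robot.cut_out(n,q):
                m=r["mask"]; v,u=np.nonzero(m); P=cloud(n,m,d)
                print("  mask",round(r["conf"],2),m.sum(),"uv",u.mean().round(1),v.mean().round(1),"med",np.median(P,0).round(4),"z90",np.percentile(P[:,2],95).round(4))
                np.save(f"m_{n}_{q}_{k}.npy",m);k+=1
        except Exception as e: print(n,q,e)
im=np.load("cap_top0.npz")["im"]; crop(im,190,360,160,250,"t1",4.6)
im=np.load("cap_side0.npz")["im"]; crop(im,190,300,150,290,"s1",4.2)
print(robot.sense()["clock"])
E
```

```text
side gauge 0.77 [ 0.4619 -0.2787  0.0724]
side gauge 0.25 [ 0.4445 -0.0981  0.0287]
  mask 0.89 356 uv 255.9 248.3 med [ 0.4607 -0.2767  0.0722] z90 0.0983
side gauge_rest 0.57 [ 0.4545 -0.2898  0.0288]
  mask 0.95 944 uv 255.6 269.9 med [ 0.4547 -0.2883  0.0291] z90 0.0405
side block_1 0.93 [ 0.4438 -0.1005  0.0292]
side block_1 0.74 [ 0.578  -0.0013  0.028 ]
side block_1 0.71 [0.4398 0.0942 0.0227]
side block_1 0.63 [ 0.5492 -0.1227  0.0276]
  mask 0.92 409 uv 272.9 203.4 med [ 5.792e-01 -3.000e-04  2.630e-02] z90 0.0361
  mask 0.9 385 uv 214.7 192.8 med [0.4414 0.0929 0.0255] z90 0.0357
  mask 0.69 535 uv 275.3 227.3 med [ 0.5494 -0.1244  0.0267] z90 0.0362
  mask 0.57 508 uv 231.3 226.9 med [ 0.4473 -0.0995  0.0271] z90 0.0361
side spigot_top 0.82 [0.5332 0.2826 0.0046]
  mask 0.71 489 uv 234.5 170.2 med [0.5337 0.2783 0.0082] z90 0.039
  mask 0.39 1029 uv 196.1 259.8 med [ 0.3466 -0.2129  0.0169] z90 0.0255
side spigot_root 0.81 [0.5355 0.2798 0.0119]
  mask 0.6 476 uv 234.9 170.0 med [0.5346 0.2788 0.0083] z90 0.0396
side mug 0.55 [0.7187 0.1011 0.064 ]
  mask 0.9 1030 uv 308.7
[... 997 characters left out ...]
ask 0.52 272 uv 290.9 196.3 med [ 0.551  -0.1103  0.0347] z90 0.0388
top spigot_top 0.7 [0.53   0.2937 0.0093]
  mask 0.56 997 uv 158.5 199.3 med [0.5329 0.2886 0.0095] z90 0.0157
top spigot_root 0.66 [0.5366 0.2898 0.0069]
  mask 0.81 1053 uv 158.3 199.2 med [0.5331 0.2894 0.0093] z90 0.0154
  mask 0.27 297 uv 318.0 266.0 med [ 0.3405 -0.1972  0.0224] z90 0.0272
top mug 0.57 [0.7333 0.1328 0.0406]
  mask 0.87 823 uv 211.5 134.5 med [0.7338 0.1332 0.0378] z90 0.0996
top candle 0.94 [ 0.7163 -0.1408  0.0429]
  mask 0.69 622 uv 301.9 141.1 med [ 0.715  -0.1397  0.0455] z90 0.0892
top tape 0.56 [ 0.3526 -0.1961  0.0247]
  mask 0.69 378 uv 317.7 263.7 med [ 0.3522 -0.196   0.0222] z90 0.0272
1.7
```

```bash
ls pics
```

```text
s1.png
side0.png
t1.png
top0.png
```

View pics/t1.png

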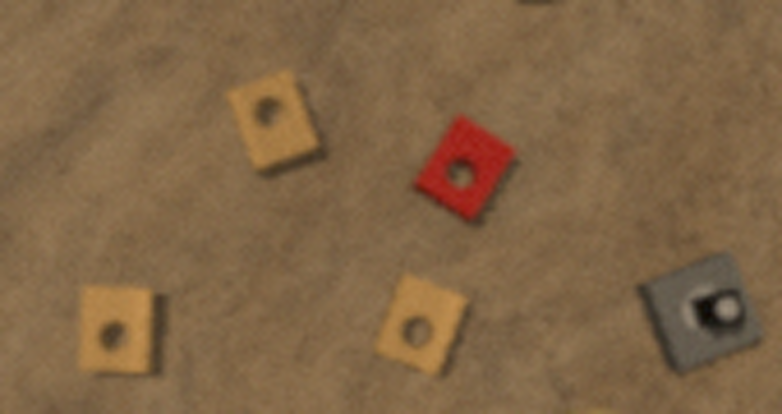

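View pics/s1.png

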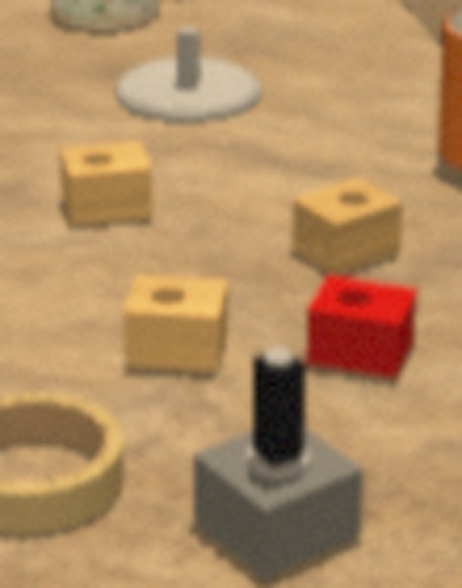

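```bash
cat > fit.py <<'E'
from h import *
from scipy.optimize import minimize
def box(x,y,yaw,l,w,h,z0=0):
    c,s=np.cos(yaw),np.sin(yaw)
    return np.array([[x+c*a*l/2-s*b*w/2,y+s*a*l/2+c*b*w/2,z0+z] for a in(-1,1) for b in(-1,1) for z in(0,h)])
def sil(n,P,u0,v0,W,H,S=8):
    p=(proj(n,P)-[u0,v0]+.5)*S
    hull=cv2.convexHull(p.astype(np.float32))
    m=np.zeros((H*S,W*S),np.uint8); cv2.fillConvexPoly(m,np.round(hull*16).astype(np.int32),255,shift=4)
    return cv2.resize(m,(W,H),interpolation=cv2.INTER_AREA)/255.
def fit(views,p0,dims,z0=0):
    # views: {n:(mask)}
    def f(p):
        t=0
        for n,m in views.items():
            v,u=np.nonzero(m);u0,u1,v0,v1=u.min()-8,u.max()+9,v.min()-8,v.max()+9
            t+=np.abs(sil(n,box(*p,*dims,z0),u0,v0,u1-u0,v1-v0)-m[v0:v1,u0:u1]).sum()
        return t
    best=None
    for dy in np.radians([-25,0,25]):
        r=minimize(f,[p0[0],p0[1],p0[2]+dy],method="Nelder-Mead",options=dict(initial_simplex=np.array([p0[0],p0[1],p0[2]+dy])+np.array([[0,0,0],[.008,0,0],[0,.008,0],[0,0,.3]]),xatol=1e-5,fatol=.01))
        if best is None or r.fun<best.fun: best=r
    return best
E
python3 - <<'E'
from fit import *
it=np.load("cap_top0.npz")["im"]; hsv=cv2.cvtColor(it,cv2.COLOR_RGB2HSV)
for (u,v) in [(249,186),(215,231),(281,230),(291,196),(230,210),(252,185)]: print(u,v,it[v,u],hsv[v,u])
E
```

```text
249 186 [132 104  72] [ 16 116 132]
215 231 [87 68 47] [ 16 117  87]
281 230 [114  90  64] [ 16 112 114]
291 196 [92 57 41] [  9 141  92]
230 210 [134 105  75] [ 15 112 134]
252 185 [158 118  67] [ 17 147 158]
```

```bash
cat > topm.py <<'E'
from fit import *
def topmask(it,u,v,r=16,thr=None):
    w=it[v-r:v+r,u-r:u+r].astype(float); 
    s=(w[:,:,0]-w[:,:,2])
    x=cv2.GaussianBlur(s,(0,0),.5).astype(np.float32)
    t,_=cv2.threshold(np.clip(x,0,255).astype(np.uint8),0,255,cv2.THRESH_OTSU)
    b=(x>t).astype(np.uint8)
    cs,_=cv2.findContours(b,cv2.RETR_EXTERNAL,cv2.CHAIN_APPROX_NONE)
    c=max(cs,key=cv2.contourArea); m=np.zeros_like(b); cv2.drawContours(m,[c],-1,1,-1)
    M=np.zeros(it.shape[:2],bool); M[v-r:v+r,u-r:u+r]=m>0
    g=it[v-r:v+r,u-r:u+r].astype(float).mean(2)
    me=cv2.erode(m,np.ones((3,3)),iterations=2)
    hw=np.clip(np.median(g[me>0])-15-g,0,None)*me
    vv,uu=np.mgrid[v-r:v+r,u-r:u+r]
    return M,t,np.array([(hw*uu).sum(),(hw*vv).sum()])/hw.sum(),(hw>0).sum()
E
python3 - <<'E'
from topm import *
it=np.load("cap_top0.npz")["im"]
side={ 'A':0,'B':1,'C':3,'R':2}
for k,(u,v),p0 in [('A',(249,186),(.577,.016,.3)),('B',(215,231),(.444,.112,0)),('C',(281,230),(.45,-.085,-.4)),('R',(291,196),(.55,-.11,-.6))]:
    M,t,h,na=topmask(it,u,v)
    H=atz("top",h,.036)[0]
    rt=fit({"top":M},p0,(.054,.044,0),.036)
    ms=np.load(f"m_side_block_1_{side[k]}.npy"); rs=fit({"side":ms},p0,(.054,.044,.036))
    rt2=fit({"top":M},p0,(.054,.044,.036))
    x,y,a=rt.x; d=H[:2]-[x,y]
    print(k,"thr",t,M.sum(),"hole px",h.round(2),na,"H",H.round(4),"\n top",rt.x[:2].round(4),np.degrees(rt.x[2]).round(1),round(rt.fun,1),"| full",rt2.x[:2].round(4),np.degrees(rt2.x[2]).round(1),round(rt2.fun,1),"| side",rs.x[:2].round(4),np.degrees(rs.x[2]).round(1),round(rs.fun,1),"off local",(np.array([[np.cos(a),np.sin(a)],[-np.sin(a),np.cos(a)]])@d).round(4))
E
```

```text
A thr 73.0 276 hole px [247.47 183.42] 33 H [0.5851 0.0206 0.036 ] 
 top [0.5796 0.0173] 22.7 16.7 | full [0.5813 0.0174] 23.1 22.4 | side [0.583  0.0148] 5.0 49.4 off local [0.0064 0.001 ]
B thr 76.0 291 hole px [213.77 232.44] 37 H [0.437  0.1165 0.036 ] 
 top [0.4414 0.1148] -2.1 18.8 | full [0.4413 0.1158] -0.6 17.4 | side [0.4422 0.1138] 0.0 24.8 off local [-0.0045  0.0016]
C thr 76.0 276 hole px [279.47 231.17] 41 H [ 0.4452 -0.0775  0.036 ] 
 top [ 0.449  -0.0812] -20.0 18.0 | full [ 0.4491 -0.0822] -21.3 21.0 | side [ 0.4503 -0.0843] -17.5 27.7 off local [-0.0048  0.0021]Traceback (most recent call last):
  File "<stdin>", line 7, in <module>
  File "fit.py", line 21, in fit
    r=minimize(f,[p0[0],p0[1],p0[2]+dy],method="Nelder-Mead",options=dict(initial_simplex=np.array([p0[0],p0[1],p0[2]+dy])+np.array([[0,0,0],[.008,0,0],[0,.008,0],[0,0,.3]]),xatol=1e-5,fatol=.01))
    res = _minimize_neldermead(fun, x0, args, callback, bounds=bounds,
                               **options)
    fxr = func(xr)
    fx = function(np.copy(x), *(wrapper_args + args))
  File "fit.py", line 17, in f
    t+=np.abs(sil(n,box(*p,*dims,z0),u0,v0,u1-u0,v1-v0)-m[v0:v1,u0:u1]).sum()
              ~~~^^^^^^^^^^^^^^^^^^^^^^^^^^^^^^^^^^^^^^
  File "fit.py", line 7, in sil
    p=(proj(n,P)-[u0,v0]+.5)*S
       ~~~~^^^^^
  File "h.py", line 7, in proj
    K,D,o,R=cam(n); P=np.atleast_2d(P).astype(float)
            ~~~^^^
  File "h.py", line 4, in cam
    c=robot.calibration(n); f=192/np.tan(np.radians(c["vertical_fov"])/2)
ValueError: time passes only in moves, steps and waits
```

```bash
python3 - <<'E'
import pickle
from cell import robot
try: pickle.dump({n:robot.calibration(n) for n in("side","top")},open("cal.pkl","wb"));print("ok")
except Exception as e: print(e)
E
sed -i 's/^def cam(n):/import pickle\nCAL=pickle.load(open("cal.pkl","rb"))\ndef cam(n):/; s/c=robot.calibration(n)/c=CAL[n]/' h.py
python3 - <<'E'
from h import *
it=np.load("cap_top0.npz")["im"]; crop(it,320,365,205,250,"tg",12)
im=np.load("cap_side0.npz")["im"]; crop(im,228,284,225,292,"sg",9)
crop(it,138,180,178,220,"tsp",12); crop(im,210,260,150,185,"ssp",12)
E
```

```text
ok
```

View pics/tg.png

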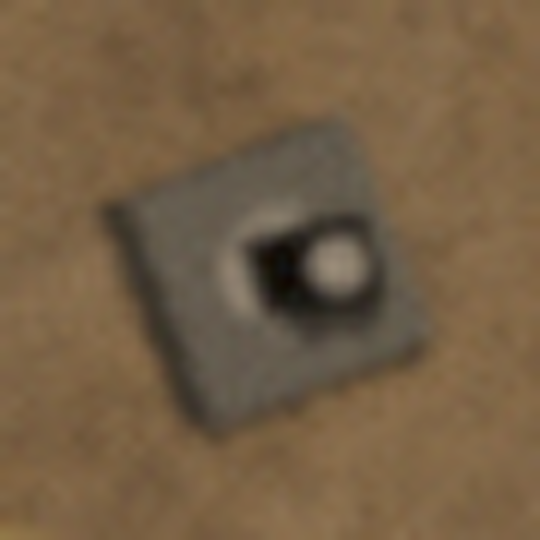

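View pics/sg.png

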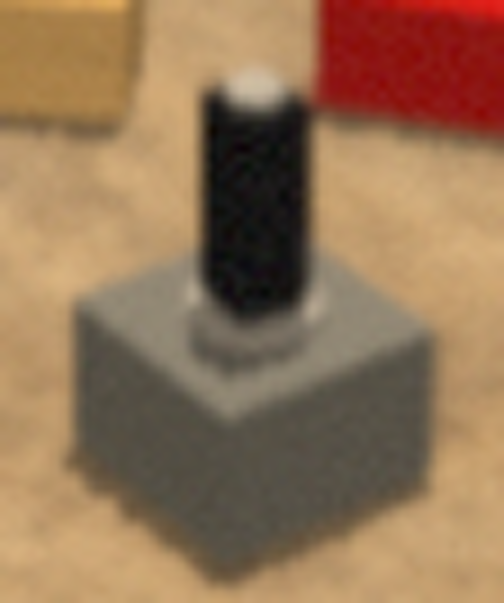

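View pics/tsp.png

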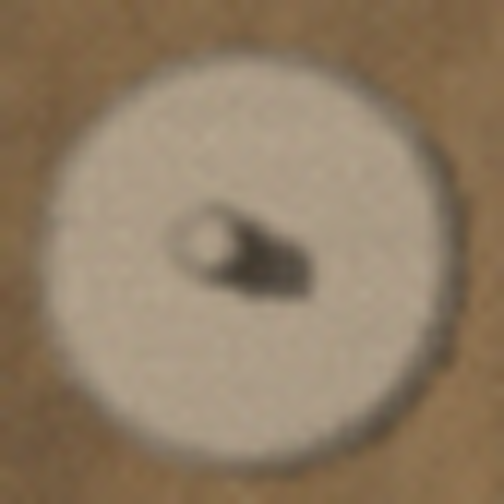

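View pics/ssp.png

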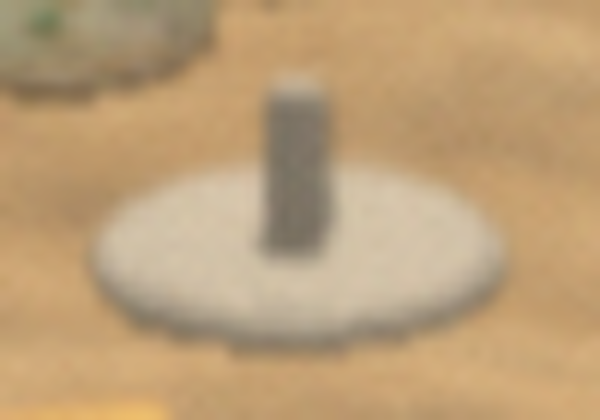

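```bash
cat > g.py <<'E'
from topm import *
def fill(b):
    b=b.astype(np.uint8); b=cv2.morphologyEx(b,cv2.MORPH_CLOSE,np.ones((3,3)))
    cs,_=cv2.findContours(b,cv2.RETR_EXTERNAL,cv2.CHAIN_APPROX_NONE); c=max(cs,key=cv2.contourArea)
    m=np.zeros_like(b); cv2.drawContours(m,[cv2.convexHull(c)],-1,1,-1); return m>0
def dark(im,u0,u1,v0,v1,t):
    M=np.zeros(im.shape[:2],bool); M[v0:v1,u0:u1]=fill(im[v0:v1,u0:u1].astype(float).max(2)<t); return M
E
python3 - <<'E'
from g import *
it=np.load("cap_top0.npz")["im"]; im=np.load("cap_side0.npz")["im"]
print(tri({"top":(347.7,226.8),"side":(255.8,234.7)}))
for n,p in (("top",(347.7,226.8)),("side",(255.8,234.7))): print(n,atz(n,p,.098))
for tt in(45,55,65):
  mt=dark(it,334,356,215,240,tt); ms=dark(im,244,268,232,264,tt+5)
  print(tt,mt.sum(),ms.sum())
  for nm,V in (("t",{"top":mt}),("s",{"side":ms}),("ts",{"top":mt,"side":ms})):
    r=fit(V,(.46,-.266,.4),(.02,.02,.054),.044); print(nm,r.x[:2].round(4),np.degrees(r.x[2]).round(1),round(r.fun,1))
# rest: gray mask
for n,img in(("top",it),("side",im)):
  m=np.load(f"m_{n}_gauge_rest_0.npy"); m=m|np.load(f"m_{n}_gauge_0.npy") if n=="top" else m
  if n=="top":
    r=fit({n:m},(.454,-.27,.3),(.06,.06,.04),0); print("rest top",r.x[:2].round(4),np.degrees(r.x[2]).round(1),r.fun)
  else:
    hull=cv2.convexHull(np.argwhere(m)[:,::-1].astype(np.int32)); mm=np.zeros(m.shape,np.uint8); cv2.fillConvexPoly(mm,hull,1)
    r=fit({n:m},(.454,-.27,.3),(.06,.06,.04),0); print("rest side",r.x[:2].round(4),np.degrees(r.x[2]).round(1),r.fun)
s=12
tc=np.array([[340,115],[430,340],[215,430],[115,210]]) ; uv=(tc+.5)/s-.5+[320,205]
C=atz("top",uv,.04); print(C.round(4),C.mean(0))
# spigot
print("spig top view",atz("top",(np.array([212,243])+.5)/12-.5+[138,178],.052),"side",atz("side",(np.array([298,84])+.5)/12-.5+[210,150],.052))
print("tri",tri({"top":(np.array([212,243])+.5)/12-.5+[138,178],"side":(np.array([298,84])+.5)/12-.5+[210,150]}))
E
```

```text
[ 0.46187838 -0.26684069  0.0984627 ]
top [[ 0.46059884 -0.26665159  0.098     ]]
side [[ 0.46341094 -0.26619162  0.098     ]]
45 25 248
t [ 0.4579 -0.2524] 8.1 53.9
s [ 0.4643 -0.2647] -7.8 54.8
ts [ 0.4639 -0.2662] -7.9 121.4
55 51 251
t [ 0.4582 -0.2669] 1.1 33.1
s [ 0.4641 -0.2653] -7.8 52.6
ts [ 0.4636 -0.2681] 69.1 103.4
65 83 260
t [ 0.4594 -0.268 ] 46.6 15.9
s [ 0.4634 -0.2681] -8.0 43.6
ts [ 0.4632 -0.2683] -8.8 76.4
rest top [ 0.4599 -0.2655] 23.5 42.023529411764706
rest side [ 0.4625 -0.2697] 20.0 188.98039215686273
[[ 0.5    -0.2811  0.04  ]
 [ 0.4446 -0.304   0.04  ]
 [ 0.4214 -0.2501  0.04  ]
 [ 0.4752 -0.2247  0.04  ]] [ 0.4602795  -0.26495495  0.04      ]
spig top view [[0.53397482 0.29080225 0.052     ]] side [[0.53656965 0.28926348 0.052     ]]
tri [0.53541483 0.29066199 0.05149443]
```

```bash
python3 - <<'E'
from g import *
it=np.load("cap_top0.npz")["im"]; im=np.load("cap_side0.npz")["im"]
a=np.clip(im.astype(float)*2.6,0,255).astype(np.uint8); crop(a,240,272,226,268,"sg2",14)
a=np.clip(it.astype(float)*2.2,0,255).astype(np.uint8); crop(a,330,362,212,242,"tg2",16)
E
```

```text
(no output)
```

View pics/sg2.png

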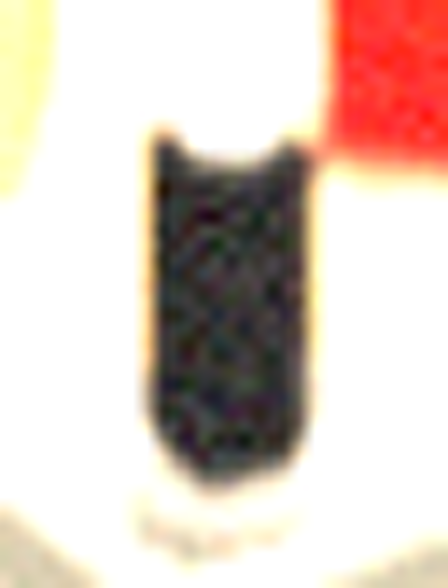

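View pics/tg2.png

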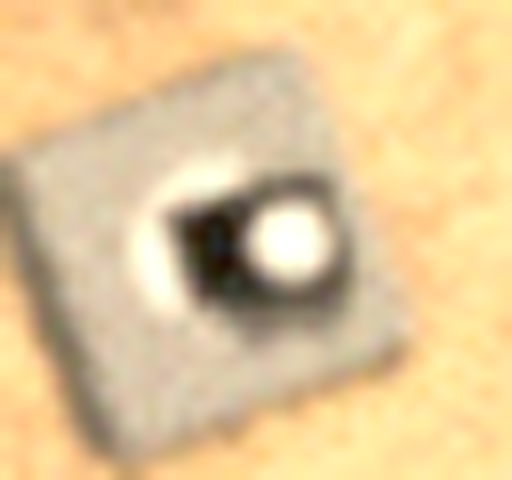

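```bash
cat > plan.py <<'E'
from h import *
from scipy.spatial.transform import Rotation as Ro
def Rt(yang):  # tool down with tool y at world angle yang deg
    a=np.radians(yang); y=np.array([np.cos(a),np.sin(a),0]); z=np.array([0,0,-1.]); return np.c_[np.cross(y,z),y,z]
def rel(p,yang,ref=None):
    s=robot.sense(); p0,R0=(s["eef_pos"],s["ee_rot"]) if ref is None else ref
    sh=R0.T@(np.array(p)-p0)*100; rv=Ro.from_matrix(R0.T@Rt(yang)).as_rotvec(degrees=True)/5
    return np.r_[sh,rv]
def show(*wps):
    s=robot.sense(); print("clk",round(s["clock"],2),"p",s["eef_pos"].round(4),"yang",np.degrees(np.arctan2(s["ee_rot"][1,1],s["ee_rot"][0,1])).round(2),"gap",round(s["finger_gap"],3),"F",s["ft_force"].round(1),"q",s["q"].round(0))
    for p,a in wps:
        r=rel(p,a); n=max(np.linalg.norm(r[:3])/4.17,np.linalg.norm(r[3:])/1.43); print(r.round(2),"rows",round(n,1))
E
python3 - <<'E'
from plan import *
show(((.45,.1,.24),-140),((.462,-.267,.2),-158))
E
```

```text
clk 1.7 p [0.2374 0.551  0.2423] yang -113.31 gap 1.0 F [-0.2 -0.1  1.3] q [ 86.   2.   5.   0. -93. -19.]
[37.37 33.01  0.23  0.   -0.    5.34] rows 12.0
[53.   66.24  4.23  0.   -0.    8.94] rows 20.4
```

carry_out:
  deltas: "37 33 0.2 0 0 5.3;37 33 0.2 0 0 5.3;37 33 0.2 0 0 5.3;37 33 0.2 0 0 5.3;37 33 0.2 0 0 5.3;37 33 0.2 0 0 5.3;37 33 0.2 0 0 5.3;37 33 0.2 0 0 5.3;37 33 0.2 0 0 5.3;37 33 0.2 0 0 5.3"
  jaw: 1

```text
clock: 2.53
eef_pos: [0.4135, 0.1714, 0.2411]
ee_rot: [[0.646, -0.763, 0.001], [-0.763, -0.646, 0.001], [-0.0, -0.001, -1.0]]
ft_force: [0.3, -0.1, -0.2]
finger_gap: 1.001
```

```bash
python3 - <<'E'
from plan import *
show(((.462,-.267,.17),-158))
E
```

```text
clk 2.53 p [0.4135 0.1714 0.2411] yang -139.77 gap 1.001 F [ 0.3 -0.1 -0.2] q [ 49. -22. -16.   0. -95.  -8.]
[ 3.660e+01  2.462e+01  7.070e+00 -2.000e-02  0.000e+00  3.650e+00] rows 10.7
```

carry_out:
  deltas: "36.6 24.6 3 0 0 3.65;36.6 24.6 3 0 0 3.65;36.6 24.6 3 0 0 3.65;36.6 24.6 3 0 0 3.65;36.6 24.6 3 0 0 3.65;36.6 24.6 7 0 0 3.65;36.6 24.6 7 0 0 3.65;36.6 24.6 7 0 0 3.65;36.6 24.6 7 0 0 3.65;36.6 24.6 7 0 0 3.65"

```text
clock: 3.37
eef_pos: [0.4579, -0.2369, 0.1779]
ee_rot: [[0.374, -0.928, 0.001], [-0.928, -0.374, -0.0], [0.001, -0.001, -1.0]]
ft_force: [1.8, 0.8, 0.5]
finger_gap: 1.0
```

carry_out:
  deltas: "0 0 0 0 0 0;0 0 0 0 0 0"

```text
clock: 3.53
eef_pos: [0.4572, -0.2367, 0.1766]
ee_rot: [[0.37, -0.929, -0.003], [-0.929, -0.37, 0.0], [-0.001, 0.003, -1.0]]
ft_force: [-0.3, 0.8, -0.6]
finger_gap: 0.998
```

```bash
python3 - <<'E'
from plan import *
show(((.462,-.267,.064),-158))
for n in("side","top"):
    im,d=robot.capture(n); np.savez(f"cap_{n}1.npz",im=im,d=d)
    c=proj(n,[[.462,-.267,.12]])[0].astype(int); crop(im,c[0]-45,c[0]+45,c[1]-35,c[1]+35,f"{n}1",8)
E
```

```text
clk 3.53 p [ 0.4572 -0.2367  0.1766] yang -158.31 gap 0.998 F [-0.3  0.8 -0.6] q [ -5. -11. -14.   0. -87.  27.]
[ 3.010e+00  6.500e-01  1.126e+01  3.000e-02  1.000e-02 -6.000e-02] rows 2.8
```

View pics/side1.png

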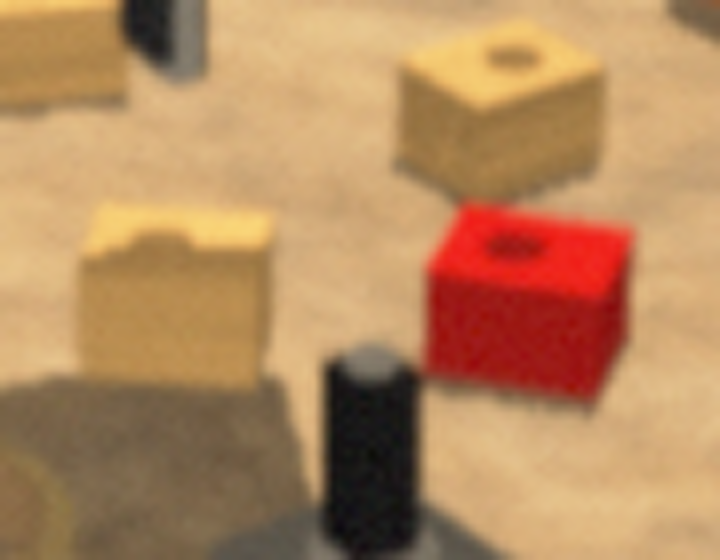

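View pics/top1.png

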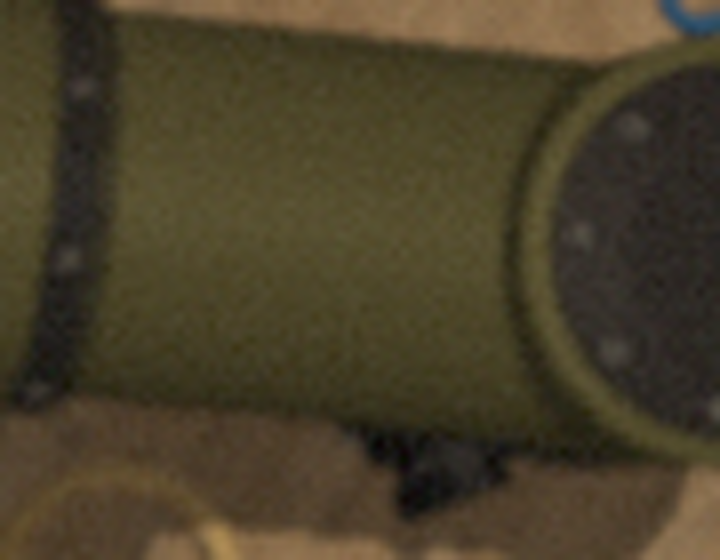

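carry_out:
  deltas: "3 0.65 2 0 0 0;3 0.65 5 0 0 0;3 0.65 8 0 0 0;3 0.65 11.2 0 0 0;3 0.65 11.2 0 0 0;3 0.65 11.2 0 0 0"

```text
clock: 4.13
eef_pos: [0.4631, -0.2638, 0.066]
ee_rot: [[0.376, -0.927, -0.002], [-0.927, -0.376, -0.0], [-0.001, 0.002, -1.0]]
ft_force: [-0.3, 0.8, 0.7]
finger_gap: 1.001
```

```bash
python3 - <<'E'
from plan import *
show()
im,d=robot.capture("side"); np.savez("cap_side2.npz",im=im,d=d); crop(im,200,310,190,300,"side2",5.4)
E
```

```text
clk 4.13 p [ 0.4631 -0.2638  0.066 ] yang -157.93 gap 1.001 F [-0.3  0.8  0.7] q [ -8.  -5. -21.   0. -74.  30.]
```

View pics/side2.png

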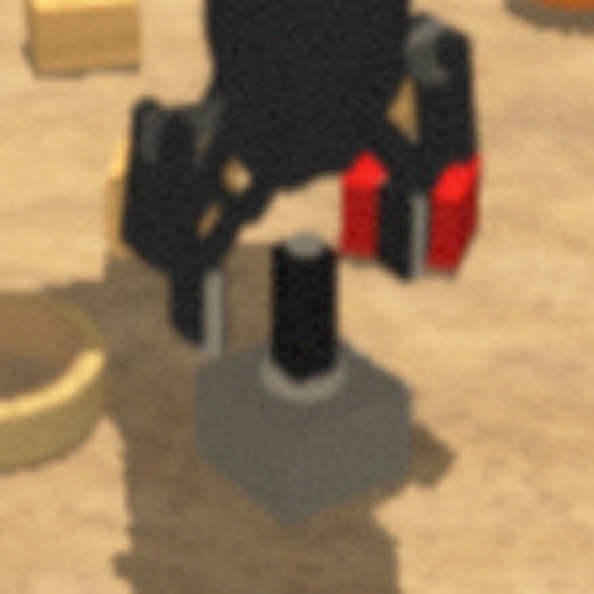

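carry_out:
  deltas: "0 0 0 0 0 0;0 0 0 0 0 0;0 0 0 0 0 0;0 0 0 0 0 0;0 0 0 0 0 0;0 0 0 0 0 0"
  jaw: 0

```text
clock: 4.68
eef_pos: [0.4635, -0.2652, 0.0666]
ee_rot: [[0.374, -0.928, 0.001], [-0.928, -0.374, -0.001], [0.001, -0.0, -1.0]]
ft_force: [-1.1, 0.6, 2.4]
finger_gap: 0.224
```

```bash
python3 - <<'E'
from plan import *
show()
im,d=robot.capture("side"); np.savez("cap_side3.npz",im=im,d=d); crop(im,200,310,190,300,"side3",5.4)
E
```

```text
clk 4.68 p [ 0.4635 -0.2652  0.0666] yang -158.06 gap 0.224 F [-1.1  0.6  2.4] q [ -8.  -5. -21.   0. -74.  30.]
```

View pics/side3.png

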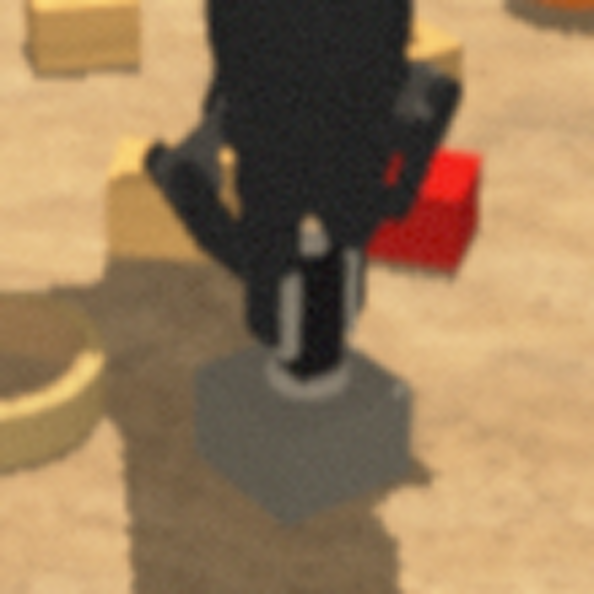

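```bash
python3 - <<'E'
from plan import *
im=np.load("cap_side0.npz")["im"]; g=im.astype(float).mean(2)
for k,(a,b) in dict(A=(352,198),B=(98,159),C=(168,296)).items():
    u,v=int(a/4.2+190),int(b/4.2+150)
    w=g[v-4:v+5,u-7:u+8]; 
    ref=np.percentile(w,75); hw=np.clip(ref-18-w,0,None)
    vv,uu=np.mgrid[v-4:v+5,u-7:u+8]; m=hw>0
    c=np.array([(hw*uu).sum(),(hw*vv).sum()])/hw.sum(); cb=np.array([uu[m].mean(),vv[m].mean()])
    print(k,c.round(2),cb.round(2),m.sum(),atz("side",c,.036)[0].round(4),atz("side",cb,.036)[0].round(4)); print(w.astype(int))
E
```

```text
A [275.12 198.27] [274.88 198.12] 33 [0.5865 0.0065 0.036 ] [0.5862 0.0075 0.036 ]
[[166 164 168 164 166 164 169 171 172 171 170 165 160 160 159]
 [171 172 171 171 170 169 169 167 169 167 165 166 166 162 160]
 [175 174 174 174 169 157 153 152 151 150 157 161 168 168 164]
 [173 171 171 170 158 137 123 122 120 122 136 154 166 171 171]
 [170 171 170 167 155 125 112 114 113 112 120 144 163 170 172]
 [169 170 169 171 163 149 139 134 129 131 137 151 167 172 171]
 [169 171 173 173 172 165 163 158 160 159 161 166 162 161 154]
 [159 169 170 172 174 171 169 167 166 162 161 152 147 133 121]
 [134 152 161 166 169 167 163 160 155 143 133 119 116 108 103]]
B [213.65 188.65] [213.48 188.76] 29 [0.4386 0.1023 0.036 ] [0.438  0.1017 0.036 ]
[[163 166 165 165 165 163 164 163 161 164 164 162 163 165 167]
 [167 169 167 171 169 168 167 168 170 168 171 173 171 174 176]
 [171 172 174 172 172 169 170 168 171 171 174 176 176 177 179]
 [177 176 173 171 163 158 154 151 154 157 167 175 176 175 178]
 [170 173 173 162 140 128 124 125 124 132 152 173 177 178 177]
 [170 175 172 165 141 129 122 128 132 136 157 173 1
[... 158 characters left out ...]
6 153 148 147 143 143 139 137 134 133 133]]
C [229.49 219.97] [229.09 220.18] 33 [ 0.4456 -0.0828  0.036 ] [ 0.4444 -0.0836  0.036 ]
[[176 173 175 174 172 170 172 169 170 171 169 170 172 173 168]
 [173 173 177 174 171 172 170 170 170 173 173 177 176 176 178]
 [172 174 172 170 160 154 150 156 154 161 166 175 176 178 178]
 [171 173 166 151 133 125 123 124 127 128 145 169 177 176 177]
 [174 174 168 135 116 114 111 113 113 116 135 169 175 176 178]
 [181 177 172 150 132 126 124 124 129 131 154 174 179 180 179]
 [181 180 177 173 167 156 154 155 163 165 174 182 183 181 181]
 [176 176 173 176 178 178 174 176 179 179 182 183 183 183 182]
 [158 156 158 159 164 167 167 171 169 169 169 171 174 175 174]]
```

```bash
cat > sidehole.py <<'E'
from plan import *
def shole(im,u,v,du=6,dv=3,iters=3):
    g=im.astype(float).mean(2); c=np.array([u,v],float)
    for _ in range(iters):
        u,v=np.round(c).astype(int); w=g[v-dv:v+dv+1,u-du:u+du+1]; ref=np.percentile(w,80); hw=np.clip(ref-12-w,0,None)
        vv,uu=np.mgrid[v-dv:v+dv+1,u-du:u+du+1]; c=np.array([(hw*uu).sum(),(hw*vv).sum()])/hw.sum()
    return c
E
python3 - <<'E'
from sidehole import *
im=np.load("cap_side0.npz")["im"]
for k,p in dict(A=(275,197.6),B=(213.3,187.5),C=(229,220)).items():
    c=shole(im,*p); print(k,c.round(2),atz("side",c,.036)[0].round(4))
# bias check: gauge handle in side3, expected
E
```

```text
A [277.78 199.87] [ 0.5906 -0.0042  0.036 ]
B [214.02 190.01] [0.438  0.0933 0.036 ]
C [229.5  219.94] [ 0.4456 -0.0827  0.036 ]
```

```bash
python3 - <<'E'
from sidehole import *
im=np.load("cap_side0.npz")["im"]
for k,p in dict(A=(274.7,197.4),B=(213,187.5),C=(229,220)).items():
    c=shole(im,*p,5,2,1); print(k,c.round(2),atz("side",c,.036)[0].round(4))
E
```

```text
A [273.73 196.85] [0.5853 0.0156 0.036 ]
B [212.72 187.45] [0.4374 0.1106 0.036 ]
C [229.5  219.96] [ 0.4456 -0.0827  0.036 ]
```

carry_out:
  deltas: "0 0 -2 0 0 0;0 0 -4 0 0 0;0 0 -6 0 0 0;0 0 -6 0 0 0;0 0 -6 0 0 0"

```text
clock: 5.15
eef_pos: [0.4638, -0.265, 0.1266]
ee_rot: [[0.373, -0.928, 0.002], [-0.928, -0.373, -0.0], [0.001, -0.002, -1.0]]
ft_force: [-0.2, 0.1, -1.7]
finger_gap: 0.225
```

```bash
python3 - <<'E'
from plan import *
show(((.4447,-.081,.122),-158),((.4447,-.081,.112),-158))
im,d=robot.capture("side"); np.savez("cap_side4.npz",im=im,d=d); crop(im,200,310,170,280,"side4",5.4)
E
```

```text
clk 5.15 p [ 0.4638 -0.265   0.1266] yang -158.07 gap 0.225 F [-0.2  0.1 -1.7] q [ -8.  -7. -16.  -0. -81.  30.]
[-1.778e+01 -5.100e+00  4.600e-01 -2.000e-02 -1.000e-02 -1.000e-02] rows 4.4
[-1.778e+01 -5.100e+00  1.460e+00 -2.000e-02 -1.000e-02 -1.000e-02] rows 4.4
```

View pics/side4.png

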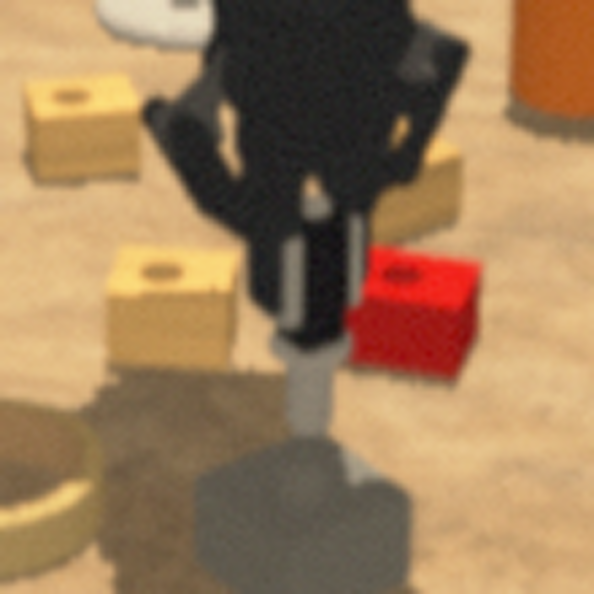

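carry_out:
  deltas: "-4 -1.1 0.2 0 0 0;-8 -2.3 0.4 0 0 0;-12 -3.5 0.5 0 0 0;-16 -4.6 1 0 0 0;-17.8 -5.1 1.2 0 0 0;-17.8 -5.1 1.2 0 0 0;-17.8 -5.1 1.2 0 0 0"

```text
clock: 5.78
eef_pos: [0.4435, -0.0799, 0.1126]
ee_rot: [[0.376, -0.927, -0.002], [-0.927, -0.376, -0.0], [-0.001, 0.002, -1.0]]
ft_force: [0.2, -0.1, -0.8]
finger_gap: 0.227
```

```bash
python3 - <<'E'
from plan import *
show()
im,d=robot.capture("side"); np.savez("cap_side5.npz",im=im,d=d); crop(im,190,290,150,250,"side5",6)
s=robot.sense();p=s["eef_pos"]
for dz in(-.0606,-.0266,-.0226): print(proj("side",[[p[0],p[1],p[2]+dz]]))
E
```

```text
clk 5.78 p [ 0.4435 -0.0799  0.1126] yang -157.9 gap 0.227 F [ 0.2 -0.1 -0.8] q [ 16. -20. -29.  -0. -82.   6.]
[[228.44675861 213.66005321]]
[[228.25080364 200.96210121]]
[[228.22761827 199.44610541]]
```

View pics/side5.png

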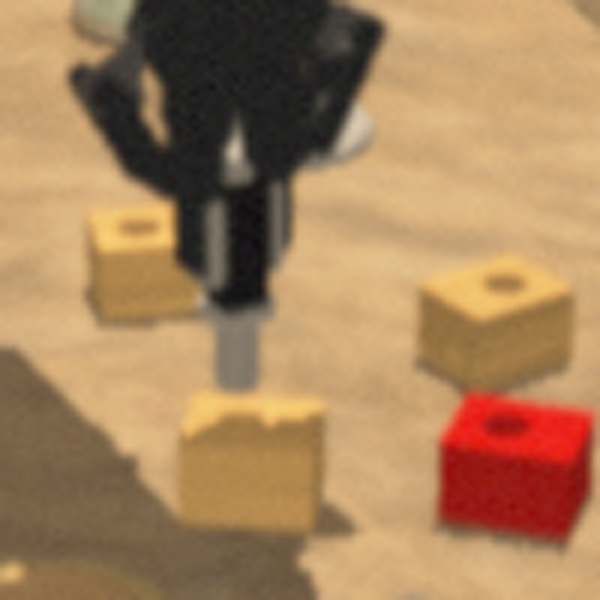

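```bash
python3 - <<'E'
from plan import *
im=np.load("cap_side5.npz")["im"].astype(float); g=im[:,:,0]-im[:,:,2]  # chroma: pin grey low
print(g[200:218,222:237].astype(int))
b=g
for v in range(203,212):
    row=g[v,220:240]; t=(np.percentile(row,85)+row.min())/2
    i=np.nonzero(row<t)[0]; a,c=i[0],i[-1]
    l=a-1+(row[a-1]-t)/(row[a-1]-row[a]); r=c+(t-row[c])/(row[c+1]-row[c]); print(v,220+(l+r)/2,r-l)
for u in range(227,232):
    print(u,g[208:222,u].astype(int))
E
```

```text
[[ 81  48  29  18   6   8   0   5   3   8   8  10  24  45  80]
 [ 70  39  25  23  17  11  10  10  11  15  15  21  24  44  78]
 [ 60  40  31  29  22  19  17  18  19  22  23  26  34  51  78]
 [ 68  59  49  39  30  26  26  26  26  26  30  42  54  67  80]
 [ 88  80  72  56  34  25  27  26  26  25  34  57  77  82  83]
 [ 88  89  83  66  36  27  23  26  26  27  36  65  83  82  82]
 [ 93  93  88  72  38  24  26  24  24  25  36  66  84  88  86]
 [ 90  91  90  71  39  25  24  28  26  26  37  68  86  87  88]
 [ 92  91  89  71  37  26  25  24  26  25  38  70  85  90  90]
 [ 87  88  85  68  37  23  25  24  27  26  38  69  85  89  88]
 [ 92  88  85  68  37  25  24  25  25  25  36  68  84  89  89]
 [ 91  89  88  69  37  24  23  27  25  24  37  66  85  85  92]
 [ 95  92  92  71  38  28  25  25  25  24  36  72  87  91  88]
 [ 93  95  92  77  43  27  26  27  25  28  41  76  92  95  90]
 [ 98 101 100  88  65  43  37  38  39  41  60  85  95  96  95]
 [109 114 114 111 104  90  78  76  78  83  95 104 101 104 103]
 [120 128 130 126 128 126 120 118 118 122 121 119 117 117 118]
 [126 127 131 130 134 132 128 130 130 129 127 129 131 128 127]]
203 228.75645833333334 10.357916666666666
204 228.9798666007905 7.812005928853754
205 229.01125 7.327500000000001
206 229.07269607843136 7.326274509803922
207 229.04133064516128 7.20766129032258
208 229.0027573529412 7.181985294117647
209 228.98387096774195 7.166129032258064
210 229.00579637096774 7.269657258064516
211 229.03244881465517 7.319585129310344
227 [ 26  23  25  24  28  27  43  90 126 132 128 109  93  86]
228 [ 25  25  24  23  25  26  37  78 120 128 125 107  90  88]
229 [ 24  24  25  27  25  27  38  76 118 130 127 102  90  88]
230 [ 26  27  25  25  25  25  39  78 118 130 126 104  92  91]
231 [ 25  26  25  24  24  28  41  83 122 129 127 106  91  89]
```

```bash
python3 - <<'E'
from plan import *
p=np.array([.4437,-.0800,.1123]) ; z=p[2]-.0606
d=CAL["side"]["origin"][:2]-p[:2]; d/=np.linalg.norm(d)
for r,dz in((7.,0),(7.5,0),(8,0),(9,.003)):
    print(r,proj("side",[[*(p[:2]+d*r*1e-3),z+dz]]))
print("pin u",proj("side",[[*p[:2],z+.016]]))
for H in ([.4437,-.08,.036],[.4447,-.08,.036],[.4437,-.078,.036]): print(H,proj("side",[H]))
s=robot.sense(); print(s["eef_pos"])
E
```

```text
7.0 [[228.43046097 215.13880641]]
7.5 [[228.43200893 215.23786725]]
8 [[228.43355834 215.33700761]]
9 [[228.4192901  214.42357318]]
pin u [[228.31680345 207.83162502]]
[0.4437, -0.08, 0.036] [[228.49889746 219.50669523]]
[0.4447, -0.08, 0.036] [[228.90538177 219.46174036]]
[0.4437, -0.078, 0.036] [[228.33620723 219.11888341]]
[ 0.44366728 -0.08066874  0.11292255]
```

carry_out:
  deltas: "0.1 0.04 0.6 0 0 0;0.1 0.04 1.2 0 0 0;0.1 0.04 1.5 0 0 0;0.1 0.04 1.7 0 0 0;0.1 0.04 1.9 0 0 0;0.1 0.04 1.9 0 0 0"

```text
clock: 6.33
eef_pos: [0.4445, -0.0829, 0.0963]
ee_rot: [[0.373, -0.928, 0.001], [-0.928, -0.373, -0.002], [0.002, -0.0, -1.0]]
ft_force: [-2.0, -1.5, 4.9]
finger_gap: 0.231
```

```bash
python3 - <<'E'
from plan import *
show()
im,d=robot.capture("side"); np.savez("cap_side6.npz",im=im,d=d); crop(im,190,290,150,250,"side6",6)
E
```

```text
clk 6.33 p [ 0.4445 -0.0829  0.0963] yang -158.1 gap 0.231 F [-2.  -1.5  4.9] q [ 15. -20. -30.   0. -80.   7.]
```

View pics/side6.png

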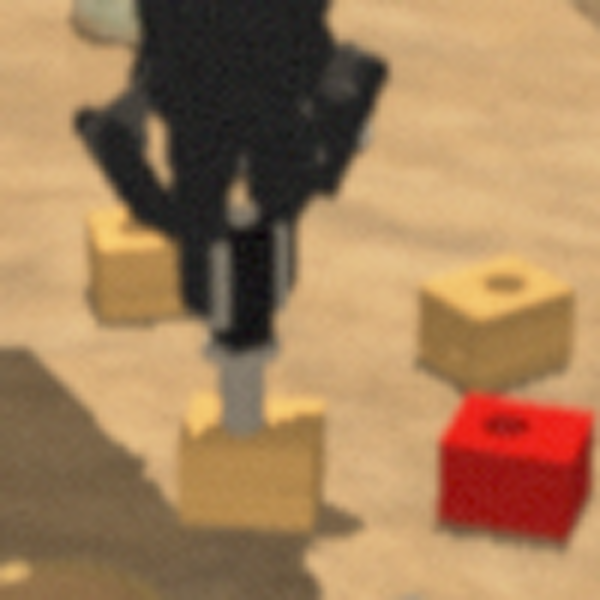

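```bash
python3 - <<'E'
from plan import *
im=np.load("cap_side6.npz")["im"].astype(float); g=im[:,:,0]-im[:,:,2]; b=im.mean(2)
print(g[212:227,219:242].astype(int)); 
s=robot.sense(); print(s["eef_pos"],s["ft_force"])
p=np.array([.4445,-.0829,.0966]);d=CAL["side"]["origin"][:2]-p[:2]; d/=np.linalg.norm(d)
print(proj("side",[[*(p[:2]+d*.0075),p[2]-.0606],[*p[:2],p[2]-.045]]))
im=np.load("cap_side5.npz")["im"].astype(float); g=im[:,:,0]-im[:,:,2]
print(g[214:227,219:242].astype(int)); 
E
```

```text
[[ 92  95  94  94  94  95  86  60  33  24  26  25  24  24  41  77  90  91
   91  83  86  84  82]
 [ 94  93  94  93  94  96  88  61  32  26  26  26  25  26  44  78  93  94
   90  88  86  88  85]
 [ 94  92  96  97 101 101  91  63  33  25  25  26  27  28  41  77  94  95
   93  90  91  90  90]
 [ 93  94 100 106 114 114 110  77  36  25  25  26  25  26  43  84 104 103
  100 100  98  99  97]
 [ 95  96 106 118 126 127 124  99  48  26  26  26  25  26  50 100 115 118
  116 115 117 116 115]
 [ 93  96 111 124 130 128 128 111  51  26  26  26  26  25  55 110 125 127
  129 129 127 128 128]
 [ 93  98 115 126 131 130 129 111  50  26  25  27  27  25  53 111 128 129
  133 130 132 129 129]
 [ 92 101 120 130 132 130 129  99  48  25  26  26  26  25  48 104 128 128
  128 127 108 102 104]
 [ 89  98 123 131 131 130 122  87  46  29  27  28  28  29  42  87 116 108
  103  96  89  84  85]
 [ 91  90 112 129 126 107  98  83  61  40  37  34  35  40  60  80  94  89
   87  88  88  84  83]
 [ 93  87 101 121 108  93  90  87  78  61  55  53  58  66  80  84  88  89
   87  84  88  86  84]
 [ 92  93  93  98  95  89  92  90
[... 1052 characters left out ...]
130 129 128 127 109]
 [ 94 110 126 131 132 127 125 104  93  90  90  92  91  93 103 124 124 106
  100 100 100  97  89]
 [ 98 116 130 128 120 104  99  89  86  88  88  91  89  87  91  96  98  89
   87  84  86  87  85]
 [ 95 106 121 109  96  91  85  90  88  88  89  88  88  92  87  90  87  87
   88  86  88  87  87]
 [ 94  93 100  96  90  91  88  88  90  92  89  90  91  90  88  89  89  89
   89  90  88  91  90]
 [ 92  96  96  95  95  96  96  97  95  94  95  95  93  94  95  97  97  93
   94  90  92  92  93]
 [ 95  97  98  98  98  97  98 100 100  99 100 100  99 100 100  98  97  96
   98  98  97 100  95]
 [ 94  97  99 100 102 103 101 106 102 104 102 102 104 101 105 102 101 101
  101 101  99 101  99]]
```

carry_out:
  deltas: "0 0 -0.5 0 0 0;-0.25 0 -0.5 0 0 0;-0.25 0 -0.4 0 0 0;-0.25 0 -0.2 0 0 0;-0.25 0 0 0 0 0;-0.25 0 0 0 0 0"

```text
clock: 6.88
eef_pos: [0.443, -0.0795, 0.0942]
ee_rot: [[0.374, -0.928, -0.001], [-0.928, -0.374, -0.0], [-0.0, 0.001, -1.0]]
ft_force: [1.2, 0.6, -0.9]
finger_gap: 0.23
```

```bash
python3 - <<'E'
from plan import *
show()
E
```

```text
clk 6.88 p [ 0.443  -0.0795  0.0942] yang -158.06 gap 0.23 F [ 1.2  0.6 -0.9] q [ 16. -20. -30.  -0. -80.   6.]
```

carry_out:
  deltas: "0 0 0.3 0 0 0;0 0 0.6 0 0 0;0 0 0.9 0 0 0;0 0 1.2 0 0 0;0 0 1.2 0 0 0"

```text
clock: 7.3
eef_pos: [0.4428, -0.0796, 0.082]
ee_rot: [[0.374, -0.928, -0.001], [-0.928, -0.374, -0.0], [-0.0, 0.001, -1.0]]
ft_force: [1.0, -0.8, -1.2]
finger_gap: 0.226
```

```bash
python3 - <<'E'
from plan import *
show()
E
```

```text
clk 7.3 p [ 0.4428 -0.0796  0.082 ] yang -158.06 gap 0.226 F [ 1.  -0.8 -1.2] q [ 16. -20. -31.  -0. -78.   6.]
```

carry_out:
  deltas: "0 0 0.2 0 0 0;0 0 0.4 0 0 0;0 0 0.5 0 0 0;0 0 0.6 0 0 0;0 0 0.6 0 0 0"

```text
clock: 7.72
eef_pos: [0.4431, -0.0796, 0.0767]
ee_rot: [[0.374, -0.928, -0.0], [-0.928, -0.374, -0.0], [0.0, 0.0, -1.0]]
ft_force: [0.1, -0.1, -1.6]
finger_gap: 0.227
```

```bash
python3 - <<'E'
from plan import *
show()
E
```

```text
clk 7.72 p [ 0.4431 -0.0796  0.0767] yang -158.06 gap 0.227 F [ 0.1 -0.1 -1.6] q [ 16. -19. -32.   0. -78.   6.]
```

Gauge tip is about 16 mm up, right at the possible stop. I'll go on by single millimetres.

carry_out:
  deltas: "0 0 0.1 0 0 0;0 0 0.2 0 0 0;0 0 0.3 0 0 0;0 0 0.3 0 0 0"

```text
clock: 8.05
eef_pos: [0.4431, -0.0796, 0.0737]
ee_rot: [[0.374, -0.928, -0.0], [-0.928, -0.374, -0.0], [-0.0, 0.0, -1.0]]
ft_force: [0.6, 0.1, -2.1]
finger_gap: 0.227
```

```bash
python3 - <<'E'
from plan import *
show()
E
```

```text
clk 8.05 p [ 0.4431 -0.0796  0.0737] yang -158.06 gap 0.227 F [ 0.6  0.1 -2.1] q [ 16. -19. -32.   0. -77.   6.]
```

carry_out:
  deltas: "0 0 0.2 0 0 0;0 0 0.4 0 0 0;0 0 0.6 0 0 0;0 0 0.8 0 0 0;0 0 0.9 0 0 0;0 0 0.9 0 0 0"

```text
clock: 8.55
eef_pos: [0.443, -0.0796, 0.0645]
ee_rot: [[0.374, -0.928, -0.001], [-0.928, -0.374, -0.0], [-0.0, 0.001, -1.0]]
ft_force: [-0.0, -0.0, -2.1]
finger_gap: 0.229
```

```bash
python3 - <<'E'
from plan import *
show()
im,d=robot.capture("side"); np.savez("cap_side7.npz",im=im,d=d); crop(im,190,290,150,250,"side7",6)
E
```

```text
clk 8.55 p [ 0.443  -0.0796  0.0645] yang -158.06 gap 0.229 F [-0.  -0.  -2.1] q [ 16. -19. -33.  -0. -76.   6.]
```

View pics/side7.png

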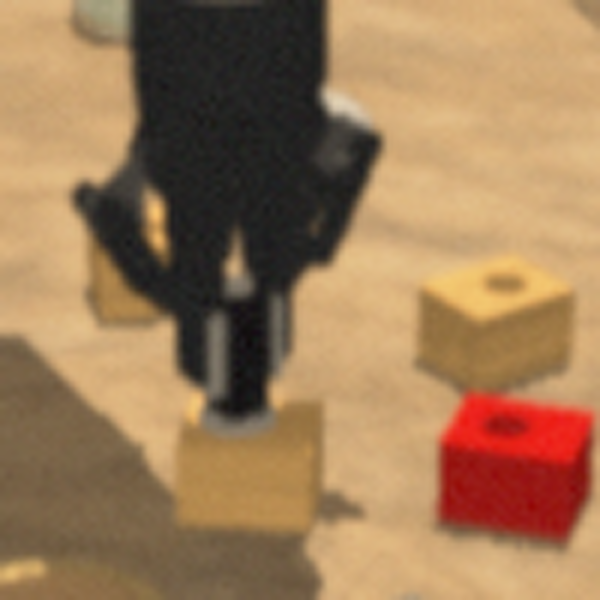

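carry_out:
  deltas: "0 0 0.08 0 0 0;0 0 0.16 0 0 0;0 0 0.2 0 0 0;0 0 0.23 0 0 0;0 0 0.23 0 0 0"

```text
clock: 9.02
eef_pos: [0.4432, -0.0795, 0.0627]
ee_rot: [[0.374, -0.928, 0.0], [-0.928, -0.374, -0.0], [0.0, 0.0, -1.0]]
ft_force: [-0.4, -0.7, -0.8]
finger_gap: 0.229
```

```bash
python3 - <<'E'
from plan import *
show()
E
```

```text
clk 9.02 p [ 0.4432 -0.0795  0.0627] yang -158.05 gap 0.229 F [-0.4 -0.7 -0.8] q [ 16. -19. -33.   0. -76.   6.]
```

carry_out:
  deltas: "0 0 -1.5 0 0 0;0 0 -3 0 0 0;0 0 -4.5 0 0 0;0 0 -6.2 0 0 0;0 0 -6.5 0 0 0"

```text
clock: 9.43
eef_pos: [0.4445, -0.0797, 0.1308]
ee_rot: [[0.374, -0.928, 0.005], [-0.928, -0.374, -0.0], [0.002, -0.004, -1.0]]
ft_force: [-0.1, -0.0, 0.0]
finger_gap: 0.227
```

```bash
python3 - <<'E'
from plan import *
show(((.4625,-.2652,.122),-158))
im,d=robot.capture("side"); np.savez("cap_side8.npz",im=im,d=d); crop(im,190,290,150,250,"side8",6)
E
```

```text
clk 9.43 p [ 0.4445 -0.0797  0.1308] yang -158.05 gap 0.227 F [-0.1 -0.   0. ] q [ 16. -21. -27.   0. -83.   6.]
[ 1.787e+01  5.270e+00  9.000e-01 -5.000e-02 -2.000e-02 -1.000e-02] rows 4.5
```

View pics/side8.png

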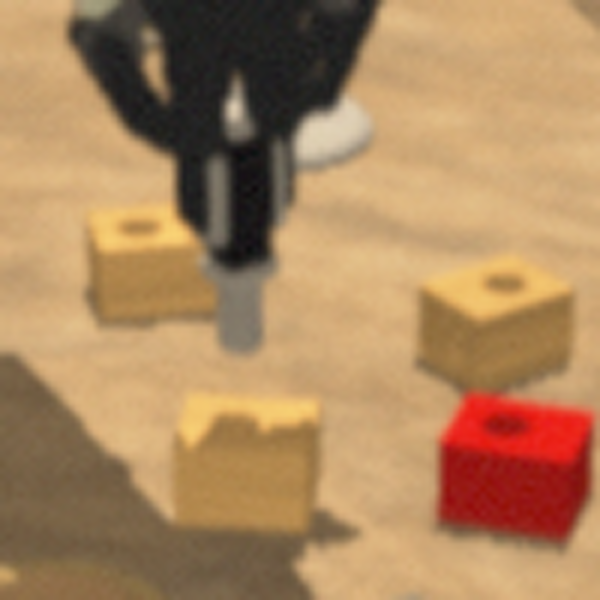

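carry_out:
  deltas: "4 1.2 0.2 0 0 0;8 2.4 0.4 0 0 0;12 3.6 0.6 0 0 0;16 4.7 0.8 0 0 0;17.9 5.3 0.9 0 0 0;17.9 5.3 0.9 0 0 0;17.9 5.3 0.9 0 0 0;17.9 5.3 0.9 0 0 0"

```text
clock: 10.15
eef_pos: [0.4605, -0.265, 0.1176]
ee_rot: [[0.373, -0.928, -0.001], [-0.928, -0.373, 0.001], [-0.001, 0.001, -1.0]]
ft_force: [1.2, 0.1, -1.7]
finger_gap: 0.23
```

```bash
python3 - <<'E'
from plan import *
show(((.4625,-.2652,.1),-158))
im,d=robot.capture("side"); np.savez("cap_side9.npz",im=im,d=d); crop(im,200,310,180,290,"side9",5.4)
E
```

```text
clk 10.15 p [ 0.4605 -0.265   0.1176] yang -158.07 gap 0.23 F [ 1.2  0.1 -1.7] q [ -8.  -7. -17.  -0. -80.  30.]
[ 0.1  -0.18  1.76  0.01  0.01 -0.01] rows 0.4
```

View pics/side9.png

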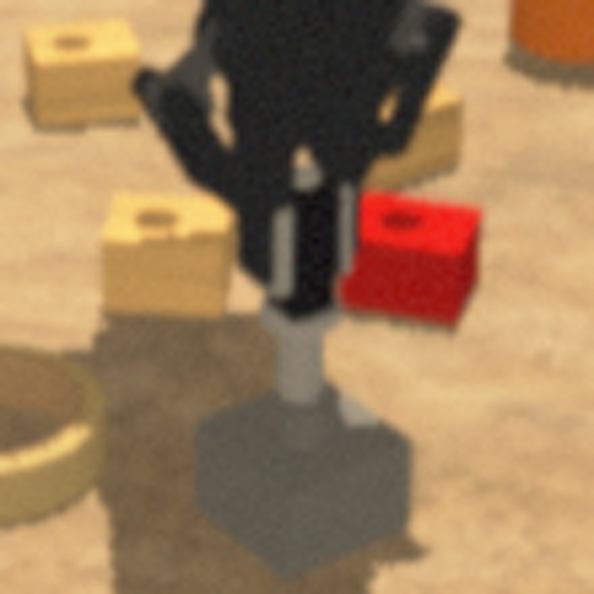

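carry_out:
  deltas: "0.05 -0.12 0.5 0 0 0;0.05 -0.12 1 0 0 0;0.05 -0.12 1.5 0 0 0;0.05 -0.12 2 0 0 0;0.05 -0.12 2.4 0 0 0;0.05 -0.12 2.4 0 0 0"

```text
clock: 10.7
eef_pos: [0.4617, -0.265, 0.0933]
ee_rot: [[0.374, -0.927, -0.002], [-0.927, -0.374, 0.001], [-0.001, 0.001, -1.0]]
ft_force: [0.2, -0.0, -1.4]
finger_gap: 0.228
```

```bash
python3 - <<'E'
from plan import *
show()
im,d=robot.capture("side"); np.savez("cap_side10.npz",im=im,d=d); crop(im,200,310,180,290,"side10",5.4)
E
```

```text
clk 10.7 p [ 0.4617 -0.265   0.0933] yang -158.05 gap 0.228 F [ 0.2 -0.  -1.4] q [ -8.  -6. -19.  -0. -77.  30.]
```

View pics/side10.png

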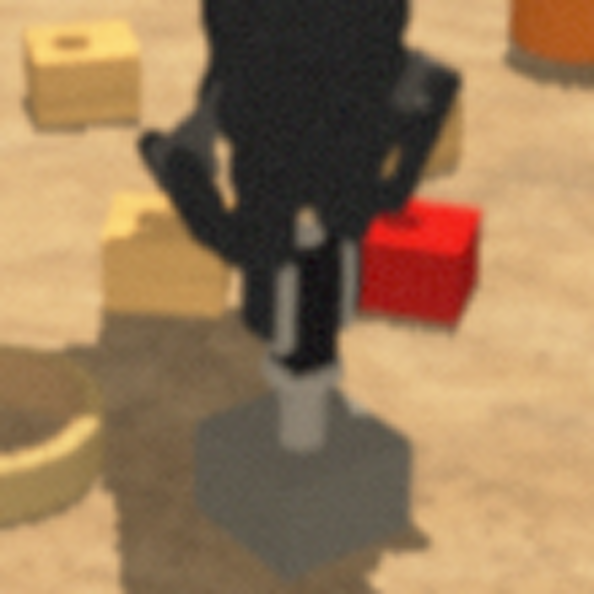

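carry_out:
  deltas: "0 0 0.6 0 0 0;0 0 1.2 0 0 0;0 0 1.7 0 0 0;0 0 2.1 0 0 0;0 0 2.4 0 0 0;0 0 2.5 0 0 0;0 0 2.6 0 0 0;0 0 2.6 0 0 0"

```text
clock: 11.42
eef_pos: [0.4623, -0.2654, 0.0686]
ee_rot: [[0.374, -0.928, 0.0], [-0.928, -0.374, -0.0], [0.0, 0.0, -1.0]]
ft_force: [-0.2, -0.7, -1.3]
finger_gap: 0.228
```

```bash
python3 - <<'E'
from plan import *
show()
E
```

```text
clk 11.42 p [ 0.4623 -0.2654  0.0686] yang -158.06 gap 0.228 F [-0.2 -0.7 -1.3] q [ -8.  -5. -21.   0. -74.  30.]
```

carry_out:
  deltas: "0 0 0.1 0 0 0;0 0 0.15 0 0 0;0 0 0.2 0 0 0;0 0 0.22 0 0 0;0 0 0.22 0 0 0"

```text
clock: 11.83
eef_pos: [0.4623, -0.2654, 0.0666]
ee_rot: [[0.374, -0.928, 0.0], [-0.928, -0.374, -0.0], [0.0, -0.0, -1.0]]
ft_force: [-0.1, 0.6, -1.0]
finger_gap: 0.227
```

```bash
python3 - <<'E'
from plan import *
show()
E
```

```text
clk 11.83 p [ 0.4623 -0.2654  0.0666] yang -158.05 gap 0.227 F [-0.1  0.6 -1. ] q [ -8.  -5. -21.   0. -74.  30.]
```

carry_out:
  deltas: "0 0 0 0 0 0;0 0 0 0 0 0;0 0 0 0 0 0;0 0 0 0 0 0;0 0 0 0 0 0;0 0 -3 0 0 0;0 0 -6 0 0 0;0 0 -9 0 0 0;0 0 -12 0 0 0;0 0 -12 0 0 0"
  jaw: 1

```text
clock: 12.67
eef_pos: [0.4643, -0.2668, 0.1941]
ee_rot: [[0.374, -0.928, 0.01], [-0.928, -0.374, -0.005], [0.008, -0.007, -1.0]]
ft_force: [-0.7, -0.6, 1.7]
finger_gap: 0.998
```

```bash
python3 - <<'E'
from plan import *
im,d=robot.capture("side"); np.savez("cap_side11.npz",im=im,d=d); crop(im,190,300,165,275,"side11",5.4)
r=Rt(-158)
show(((.33,0.25,.2),-158),((.36,0.2,.2),-158))
E
```

```text
clk 12.72 p [ 0.4637 -0.2661  0.1907] yang -158.05 gap 0.997 F [ 0.1 -0.9 -1. ] q [ -8.  -8. -11.   0. -87.  30.]
[-5.286e+01 -6.890e+00 -1.140e+00 -6.000e-02 -5.000e-02 -1.000e-02] rows 12.8
[-4.71e+01 -7.80e+00 -1.11e+00 -6.00e-02 -5.00e-02 -1.00e-02] rows 11.5
```

View pics/side11.png

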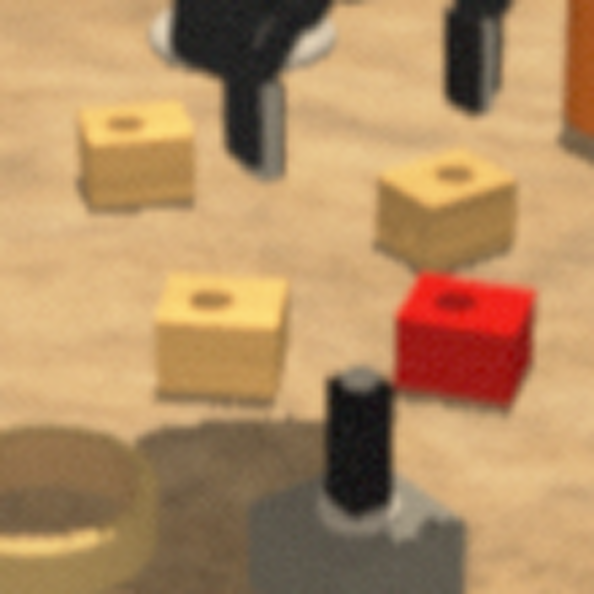

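```bash
python3 - <<'E'
from plan import *
it,d=robot.capture("top"); np.savez("cap_top11.npz",im=it,d=d)
cv2.imwrite("pics/top11.png",cv2.resize(it[:,:,::-1],(768,576)))
E
```

```text
(no output)
```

View pics/top11.png

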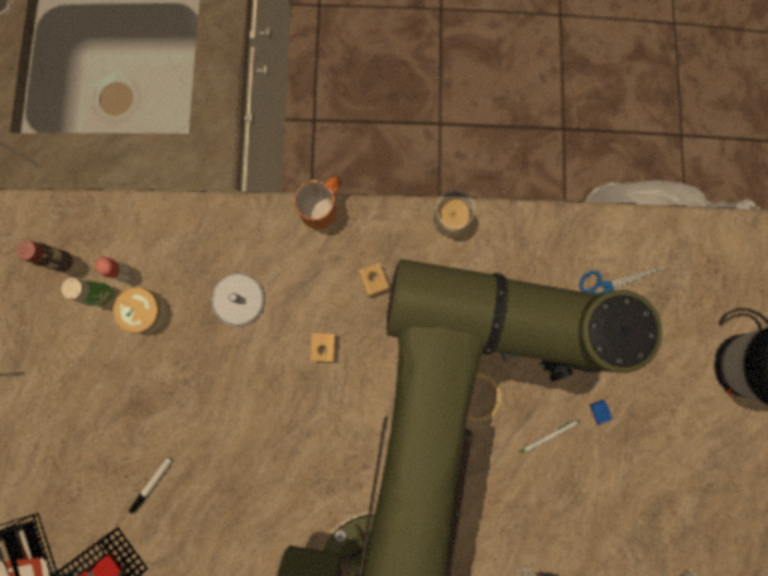

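carry_out:
  deltas: "-38.5 -10.9 -1 0 0 0;-38.5 -10.9 -1 0 0 0;-38.5 -10.9 -1 0 0 0;-38.5 -10.9 -1 0 0 0;-38.5 -10.9 -1 0 0 0;-38.5 -10.9 -1 0 0 0;-38.5 -10.9 -1 0 0 0;-38.5 -10.9 -1 0 0 0;-38.5 -10.9 -1 0 0 0;-38.5 -10.9 -1 0 0 0"

```text
clock: 13.6
eef_pos: [0.4181, 0.1354, 0.1951]
ee_rot: [[0.376, -0.927, -0.002], [-0.927, -0.376, -0.0], [-0.0, 0.002, -1.0]]
ft_force: [0.4, -0.1, -0.2]
finger_gap: 0.997
```

```bash
python3 - <<'E'
from g import *
from plan import *
show()
it,d=robot.capture("top"); np.savez("cap_top12.npz",im=it,d=d)
im,d=robot.capture("side"); np.savez("cap_side12.npz",im=im,d=d)
cv2.imwrite("pics/top12.png",cv2.resize(it[:,:,::-1],(768,576)))
crop(im,190,300,165,275,"side12",5.4)
M,t,h,na=topmask(it,281,230)
r=fit({"top":M},(.449,-.081,-.35),(.054,.044,0),.036); print(t,M.sum(),h,r.x[:2].round(4),np.degrees(r.x[2]).round(1),r.fun,atz("top",h,.036))
r=fit({"top":M},(.449,-.081,-.35),(.054,.044,.036),0); print(r.x[:2].round(4),np.degrees(r.x[2]).round(1),r.fun)
for q in robot.cut_out("side","block_1"):
    m=q["mask"]; v,u=np.nonzero(m)
    if abs(u.mean()-230)<8 and abs(v.mean()-227)<8:
        r=fit({"side":m},(.449,-.081,-.35),(.054,.044,.036),0); print("side",r.x[:2].round(4),np.degrees(r.x[2]).round(1),r.fun,m.sum())
c=shole=None
E
```

```text
clk 13.6 p [0.4181 0.1354 0.1951] yang -157.92 gap 0.997 F [ 0.4 -0.1 -0.2] q [ 44. -23. -22.  -0. -91. -22.]
82.0 273 [279.80642323 231.71623405] [ 0.447  -0.0816] -20.2 17.333333333333332 [[ 0.44356192 -0.07851969  0.036     ]]
[ 0.4471 -0.0827] -20.3 22.61176470588235
side [ 0.4483 -0.0827] -16.9 39.27058823529412 482
```

View pics/top12.png

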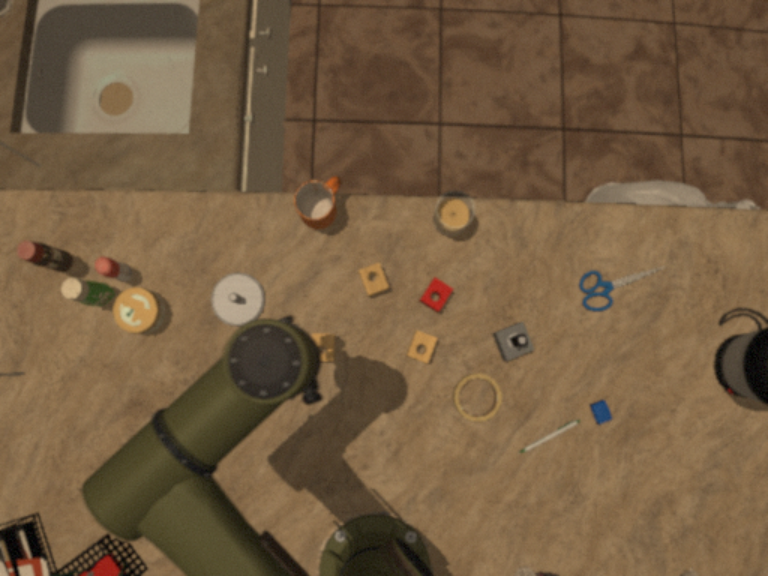

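View pics/side12.png

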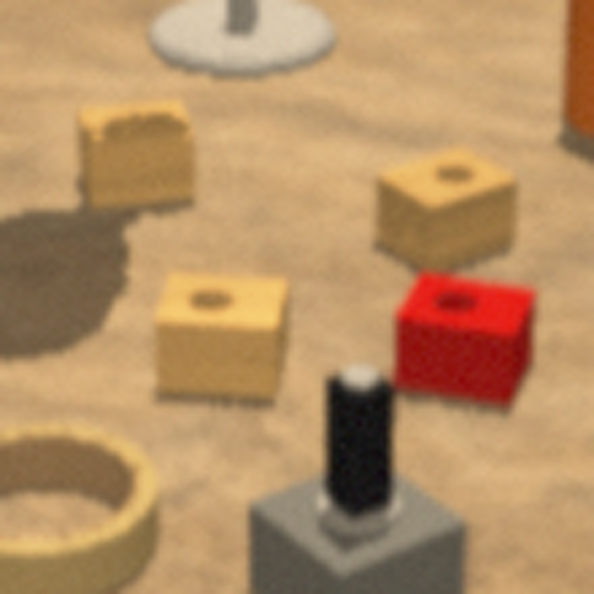

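```bash
python3 - <<'E'
from plan import *
show(((.4432,-.0796,.12),-110))
E
```

```text
clk 13.75 p [0.4187 0.1338 0.1949] yang -157.85 gap 1.001 F [ 0.1 -0.8  0.3] q [ 44. -23. -22.  -0. -91. -22.]
[ 2.069e+01  5.760e+00  7.520e+00  3.000e-02  1.000e-02 -9.570e+00] rows 6.7
```

carry_out:
  deltas: "20.7 5.8 2 0 0 -9.57;20.7 5.8 2 0 0 -9.57;20.7 5.8 2 0 0 -9.57;20.7 5.8 3 0 0 -9.57;20.7 5.8 5 0 0 -9.57;20.7 5.8 7.5 0 0 -9.57;20.7 5.8 7.5 0 0 -9.57;20.7 5.8 7.5 0 0 -9.57;20.7 5.8 7.5 0 0 -9.57;20.7 5.8 7.5 0 0 -9.57"

```text
clock: 14.58
eef_pos: [0.4426, -0.0823, 0.1211]
ee_rot: [[0.937, -0.349, -0.001], [-0.349, -0.937, -0.001], [-0.0, 0.001, -1.0]]
ft_force: [-0.3, 0.8, 0.6]
finger_gap: 1.004
```

```bash
python3 - <<'E'
from plan import *
show(((.4432,-.0796,.018),-110))
E
```

```text
clk 14.58 p [ 0.4426 -0.0823  0.1211] yang -110.44 gap 1.004 F [-0.3  0.8  0.6] q [ 15. -21. -28.   0. -83.  54.]
[-3.000e-02 -2.800e-01  1.031e+01  1.000e-02  1.000e-02 -9.000e-02] rows 2.5
```

carry_out:
  deltas: "0 -0.2 2 0 0 -0.09;0 -0.2 4 0 0 -0.09;0 -0.2 6 0 0 -0.09;0 -0.2 6 0 0 -0.09;0 -0.2 6 0 0 -0.09"

```text
clock: 15.0
eef_pos: [0.4435, -0.0793, 0.0617]
ee_rot: [[0.941, -0.339, -0.001], [-0.339, -0.941, -0.001], [-0.001, 0.001, -1.0]]
ft_force: [0.6, 0.3, 0.5]
finger_gap: 1.006
```

```bash
python3 - <<'E'
from plan import *
show(((.4432,-.0796,.018),-110))
im,d=robot.capture("side"); np.savez("cap_side13.npz",im=im,d=d)
crop(im,180,290,165,275,"side13",5.4)
E
```

```text
clk 15.0 p [ 0.4435 -0.0793  0.0617] yang -109.8 gap 1.006 F [0.6 0.3 0.5] q [ 16. -19. -33.   0. -76.  54.]
[-0.01  0.03  4.37  0.01  0.01  0.04] rows 1.0
```

View pics/side13.png

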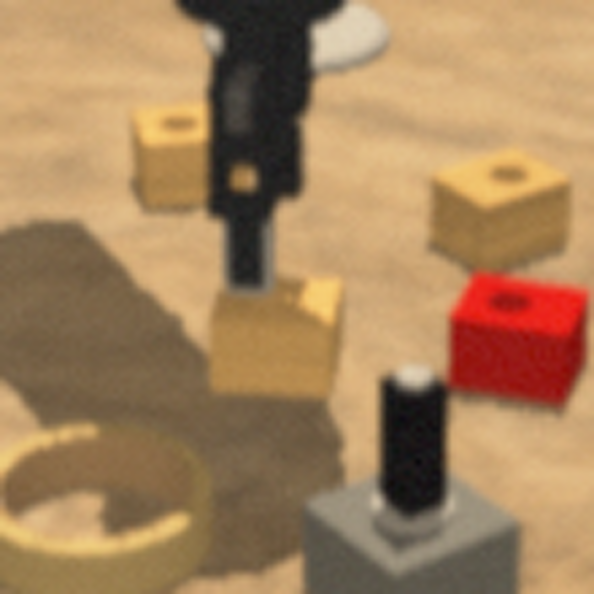

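carry_out:
  deltas: "0 0 1.5 0 0 0;0 0 3 0 0 0;0 0 4.3 0 0 0;0 0 4.3 0 0 0;0 0 4.3 0 0 0"

```text
clock: 15.47
eef_pos: [0.4444, -0.0794, 0.0199]
ee_rot: [[0.941, -0.338, 0.001], [-0.338, -0.941, -0.0], [0.001, 0.0, -1.0]]
ft_force: [0.7, -0.5, 0.3]
finger_gap: 1.002
```

```bash
python3 - <<'E'
from plan import *
show(((.4432,-.0796,.018),-110))
E
```

```text
clk 15.47 p [ 0.4444 -0.0794  0.0199] yang -109.76 gap 1.002 F [ 0.7 -0.5  0.3] q [ 16. -17. -36.   0. -71.  55.]
[-0.1   0.06  0.19  0.   -0.02  0.05] rows 0.1
```

carry_out:
  deltas: "-0.1 0 0.1 0 0 0;-0.1 0 0.1 0 0 0;-0.1 0 0.1 0 0 0"

```text
clock: 15.72
eef_pos: [0.4434, -0.0789, 0.0186]
ee_rot: [[0.941, -0.338, 0.002], [-0.338, -0.941, 0.0], [0.002, -0.001, -1.0]]
ft_force: [-0.3, 0.2, 0.5]
finger_gap: 1.0
```

```bash
python3 - <<'E'
from plan import *
for _ in range(3): show()
E
```

```text
clk 15.72 p [ 0.4434 -0.0789  0.0186] yang -109.75 gap 1.0 F [-0.3  0.2  0.5] q [ 16. -17. -36.   0. -71.  54.]
clk 15.72 p [ 0.4434 -0.0789  0.0186] yang -109.75 gap 1.0 F [-0.3  0.2  0.5] q [ 16. -17. -36.   0. -71.  54.]
clk 15.72 p [ 0.4434 -0.0789  0.0186] yang -109.75 gap 1.0 F [-0.3  0.2  0.5] q [ 16. -17. -36.   0. -71.  54.]
```

carry_out:
  deltas: "0 0 0 0 0 0;0 0 0 0 0 0;0 0 0 0 0 0;0 0 0 0 0 0;0 0 0 0 0 0"
  jaw: 0

```text
clock: 16.13
eef_pos: [0.4431, -0.0791, 0.0179]
ee_rot: [[0.941, -0.338, 0.001], [-0.338, -0.941, -0.0], [0.001, -0.0, -1.0]]
ft_force: [0.5, 0.8, 1.4]
finger_gap: 0.503
```

```bash
python3 - <<'E'
from plan import *
show()
im,d=robot.capture("side"); np.savez("cap_side14.npz",im=im,d=d)
crop(im,180,290,165,275,"side14",5.4)
E
```

```text
clk 16.13 p [ 0.4431 -0.0791  0.0179] yang -109.75 gap 0.503 F [0.5 0.8 1.4] q [ 16. -17. -36.   0. -71.  54.]
```

View pics/side14.png

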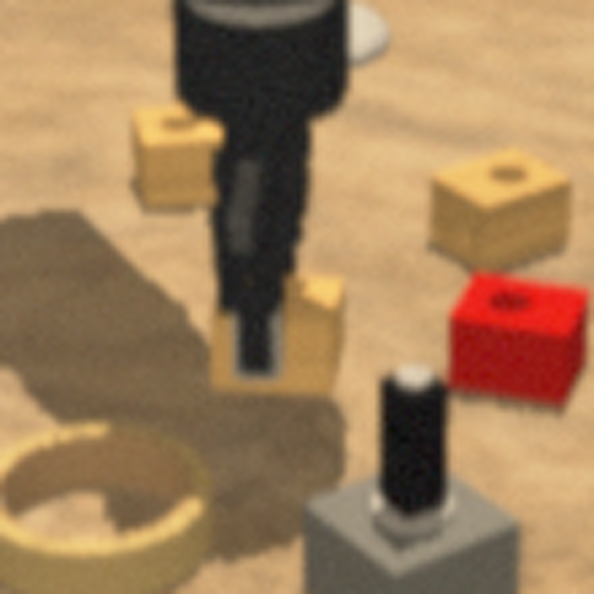

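carry_out:
  deltas: "0 0 -2 0 0 0;0 0 -5 0 0 0;0 0 -8 0 0 0;0 0 -9 0 0 0;0 0 -9 0 0 0;0 0 -9 0 0 0"

```text
clock: 16.68
eef_pos: [0.4425, -0.0788, 0.1067]
ee_rot: [[0.941, -0.338, -0.0], [-0.338, -0.941, 0.001], [-0.001, -0.001, -1.0]]
ft_force: [-0.6, -0.4, -2.7]
finger_gap: 0.504
```

```bash
python3 - <<'E'
from plan import *
show(((.535,.291,.105),-110))
im,d=robot.capture("side"); np.savez("cap_side15.npz",im=im,d=d)
crop(im,180,290,140,250,"side15",5.4)
it,d=robot.capture("top"); np.savez("cap_top15.npz",im=it,d=d)
# foot disc center from top0 & current: 
from g import *
for nm in ("cap_top0","cap_top11"):
    it=np.load(nm+".npz")["im"]; w=it[170:232,128:192].astype(np.uint8); hsv=cv2.cvtColor(w,cv2.COLOR_RGB2HSV)
    m=((hsv[:,:,1]<75)&(hsv[:,:,2]>110)).astype(np.uint8)
    cs,_=cv2.findContours(m,cv2.RETR_EXTERNAL,cv2.CHAIN_APPROX_NONE);c=max(cs,key=cv2.contourArea)
    e=cv2.fitEllipse(c); uv=np.array(e[0])+[128,170]; print(nm,e,atz("top",uv,.010))
E
```

```text
clk 16.68 p [ 0.4425 -0.0788  0.1067] yang -109.77 gap 0.504 F [-0.6 -0.4 -2.7] q [ 16. -21. -29.  -0. -81.  54.]
[-3.800e+00 -3.792e+01  2.000e-01 -1.000e-02  1.000e-02  5.000e-02] rows 9.1
cap_top0 ((30.016693115234375, 29.061079025268555), (33.34416198730469, 34.74505615234375), 34.537845611572266) [[0.53394092 0.29139252 0.01      ]]
cap_top11 ((30.191547393798828, 29.232118606567383), (33.72531509399414, 34.73131561279297), 44.305686950683594) [[0.53343257 0.29083461 0.01      ]]
```

View pics/side15.png

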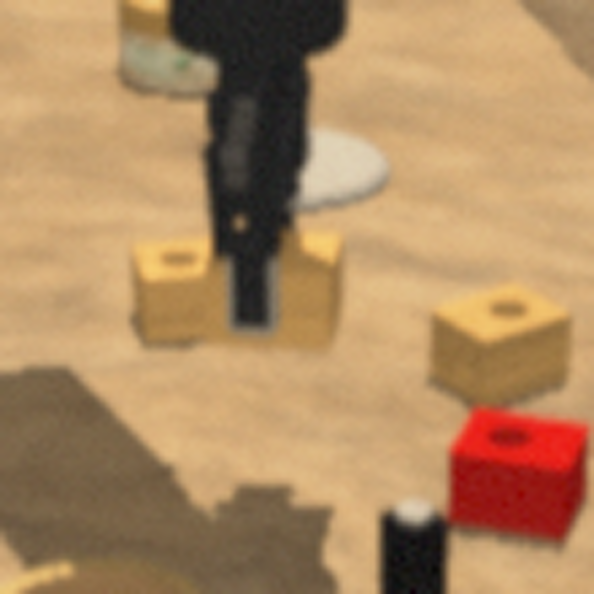

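carry_out:
  deltas: "-3.8 -37.9 0 0 0 0;-3.8 -37.9 0 0 0 0;-3.8 -37.9 0 0 0 0;-3.8 -37.9 0 0 0 0;-3.8 -37.9 0 0 0 0;-3.8 -37.9 0 0 0 0;-3.8 -37.9 0 0 0 0;-3.8 -37.9 0 0 0 0;-3.8 -37.9 0 0 0 0;-3.8 -37.9 0 0 0 0"

```text
clock: 17.62
eef_pos: [0.5346, 0.2949, 0.1035]
ee_rot: [[0.942, -0.335, -0.003], [-0.335, -0.942, -0.003], [-0.002, 0.004, -1.0]]
ft_force: [-1.6, -1.0, -1.6]
finger_gap: 0.503
```

carry_out:
  deltas: "0 0 0 0 0 0;0 0 0 0 0 0;0 0 0 0 0 0"

```text
clock: 17.87
eef_pos: [0.5347, 0.2893, 0.1064]
ee_rot: [[0.941, -0.339, -0.001], [-0.339, -0.941, -0.001], [-0.001, 0.002, -1.0]]
ft_force: [-0.3, -0.5, -0.6]
finger_gap: 0.505
```

```bash
python3 - <<'E'
from plan import *
show(((.535,.2912,.08),-110))
im,d=robot.capture("side"); np.savez("cap_side16.npz",im=im,d=d)
crop(im,190,280,120,210,"side16",6.6)
it,d=robot.capture("top"); np.savez("cap_top16.npz",im=it,d=d); crop(it,110,210,150,250,"top16",6)
E
```

```text
clk 17.87 p [0.5347 0.2893 0.1064] yang -109.79 gap 0.505 F [-0.3 -0.5 -0.6] q [ 47.   5.  -6.  -0. -79.  23.]
[-0.03 -0.19  2.64  0.02  0.01  0.04] rows 0.6
```

View pics/side16.png

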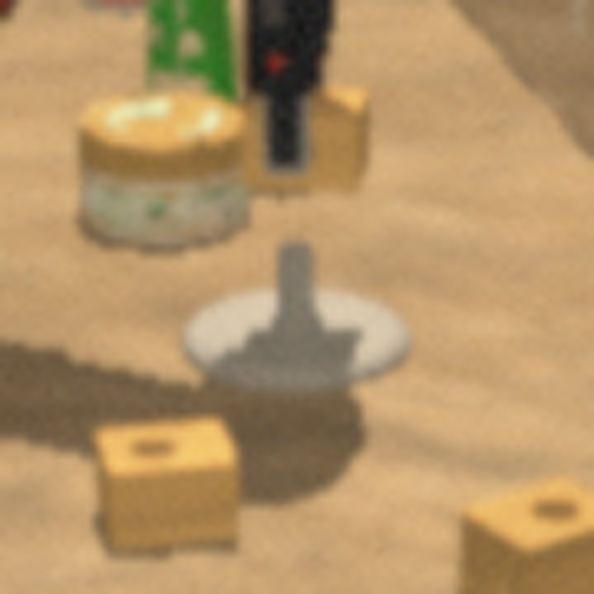

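View pics/top16.png

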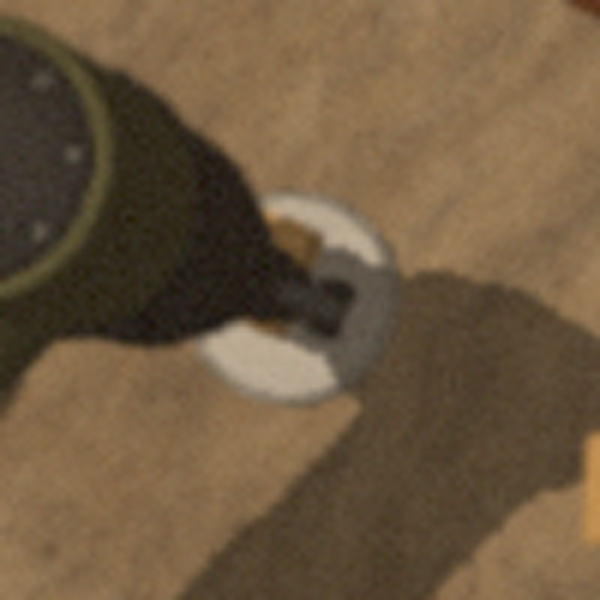

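```bash
python3 - <<'E'
from plan import *
im=np.load("cap_side16.npz")["im"].astype(float); g=im[:,:,0]-im[:,:,2]
def edges(v,a,b,lo=True):
    row=g[v,a:b]; 
    t=(np.percentile(row,85)+row.min())/2; i=np.nonzero(row<t)[0]; l,r=i[0],i[-1]
    return a+l-(t-row[l])/(row[l-1]-row[l]),a+r+(t-row[r])/(row[r+1]-row[r])
for v in range(158,166):
    e=edges(v,226,242); print("spig",v,np.round(e,2),np.mean(e).round(2))
for v in range(137,146):
    e=edges(v,226,242); print("pad",v,np.round(e,2),np.mean(e).round(2))
for v in range(134,148): print(v, g[v,222:252].astype(int))
print(proj("side",[[.535,.2912,.052],[.535,.2912,.03]]))
p=np.array([.5347,.2893,.1064]); a=np.radians(-109.8); y=np.array([np.cos(a),np.sin(a),0]); x=np.array([.941,-.339,0])
# near finger outer face at +y*(22+~14)
for k in(.022,.03,.036): print("finger",k,proj("side",[p+y*k+[0,0,0]]))
# block corners: block x axis = tool x ; centre = hole +5mm x
c=p+x*.005
for s in(-1,1):
  for t in(-1,1): print("corner",s,t,proj("side",[c+x*.027*s+y*.022*t+[0,0,-.018],c+x*.027*s+y*.022*t+[0,0,.018]]).round(2).tolist())
E
```

```text
spig 158 [231.64 236.87] 234.25
spig 159 [231.59 237.06] 234.33
spig 160 [231.57 237.  ] 234.29
spig 161 [231.56 236.99] 234.28
spig 162 [231.54 237.15] 234.34
spig 163 [231.52 237.07] 234.29
spig 164 [231.42 237.39] 234.4
spig 165 [231.51 237.19] 234.35
pad 137 [229.31 236.28] 232.8
pad 138 [229.42 236.26] 232.84
pad 139 [229.47 236.21] 232.84
pad 140 [229.55 236.28] 232.91
pad 141 [229.55 236.39] 232.97
pad 142 [229.63 236.39] 233.01
pad 143 [229.6  236.46] 233.03
pad 144 [229.51 236.38] 232.94
pad 145 [229.55 236.31] 232.93
134 [ 83  66  45  44  60  50  43  34  13   4   2  -1   0   9  27  57  74  94
 119 126 129 127 127 114  90  84  83  85  83  87]
135 [115 104  87  78  68  67  63  49  25   8   2   4   4  12  34  63  81  86
  99 114 127 130 126 106  85  83  83  83  87  85]
136 [ 95 109 117 113 101  87  77  54  25   5   0   5   3  16  33  67  80  82
  85  92 104 121 115  91  81  84  84  86  84  84]
137 [ 65  95 121 126 118  97  84  57  27  10   5   4   4  17  36  77  88  92
  89  89  92  99  93  81  79  80  82  84  84  83]
138 [ 63 100 124 125 123 100  87  64  29   8   5   3   7  1
[... 833 characters left out ...]
0  85 100 101
  98 100  99  95  88  84  88  91  91  90  89  92]
146 [ 66  61  65  62  75  91  97  89  70  57  54  52  53  59  72  94  98  99
 101 102  98  97  90  87  89  89  90  90  88  89]
147 [ 54  52  57  59  67  84  91  89  90  86  83  87  84  86  93  96 100 102
  99 101  98  97  89  90  88  90  88  88  89  88]
[[233.75738232 156.36493891]
 [233.81390169 162.88187244]]
finger 0.022 [[232.65106303 142.45826435]]
finger 0.03 [[232.281277   143.32903993]]
finger 0.036 [[232.00145939 143.98800134]]
corner -1 -1 [[227.73, 142.98], [227.58, 132.05]]
corner -1 1 [[225.59, 147.73], [225.41, 136.54]]
corner 1 -1 [[244.77, 143.69], [244.79, 132.73]]
corner 1 1 [[243.09, 148.48], [243.09, 137.26]]
```

carry_out:
  deltas: "0 -0.2 1 0 0 0;0 -0.2 2 0 0 0;0 -0.2 3 0 0 0;0 -0.2 3 0 0 0;0 -0.2 3 0 0 0"

```text
clock: 18.38
eef_pos: [0.5352, 0.2917, 0.076]
ee_rot: [[0.941, -0.338, -0.002], [-0.338, -0.941, -0.002], [-0.001, 0.002, -1.0]]
ft_force: [-0.5, 0.0, 0.2]
finger_gap: 0.503
```

```bash
python3 - <<'E'
from plan import *
show(((.535,.2912,.066),-110))
E
```

```text
clk 18.38 p [0.5352 0.2917 0.076 ] yang -109.77 gap 0.503 F [-0.5  0.   0.2] q [ 47.   6.  -8.  -0. -75.  23.]
[-0.01  0.05  1.    0.03  0.01  0.05] rows 0.2
```

carry_out:
  deltas: "0 0 0.3 0 0 0;0 0 0.5 0 0 0;0 0 0.7 0 0 0;0 0 0.8 0 0 0;0 0 0.9 0 0 0;0 0 0.9 0 0 0"

```text
clock: 18.88
eef_pos: [0.5357, 0.2924, 0.0682]
ee_rot: [[0.941, -0.338, -0.0], [-0.338, -0.941, -0.0], [-0.0, 0.0, -1.0]]
ft_force: [-0.2, -0.2, -1.4]
finger_gap: 0.505
```

```bash
python3 - <<'E'
from plan import *
show(((.535,.2912,.06),-110))
E
```

```text
clk 18.88 p [0.5357 0.2924 0.0682] yang -109.76 gap 0.505 F [-0.2 -0.2 -1.4] q [ 47.   7.  -9.  -0. -75.  23.]
[-0.03  0.13  0.82  0.    0.    0.05] rows 0.2
```

carry_out:
  deltas: "-0.02 0.08 0.1 0 0 0;-0.02 0.08 0.2 0 0 0;-0.02 0.08 0.3 0 0 0;-0.02 0.08 0.4 0 0 0;-0.02 0.08 0.4 0 0 0"

```text
clock: 19.3
eef_pos: [0.5352, 0.2916, 0.0641]
ee_rot: [[0.941, -0.338, -0.0], [-0.338, -0.941, -0.0], [-0.0, 0.0, -1.0]]
ft_force: [-1.6, -0.3, -1.5]
finger_gap: 0.503
```

```bash
python3 - <<'E'
from plan import *
show(((.535,.2912,.06),-110))
im,d=robot.capture("side"); np.savez("cap_side17.npz",im=im,d=d)
crop(im,190,280,120,210,"side17",6.6)
E
```

```text
clk 19.3 p [0.5352 0.2916 0.0641] yang -109.76 gap 0.503 F [-1.6 -0.3 -1.5] q [ 47.   7.  -9.  -0. -74.  23.]
[-0.01  0.05  0.41  0.    0.    0.05] rows 0.1
```

View pics/side17.png

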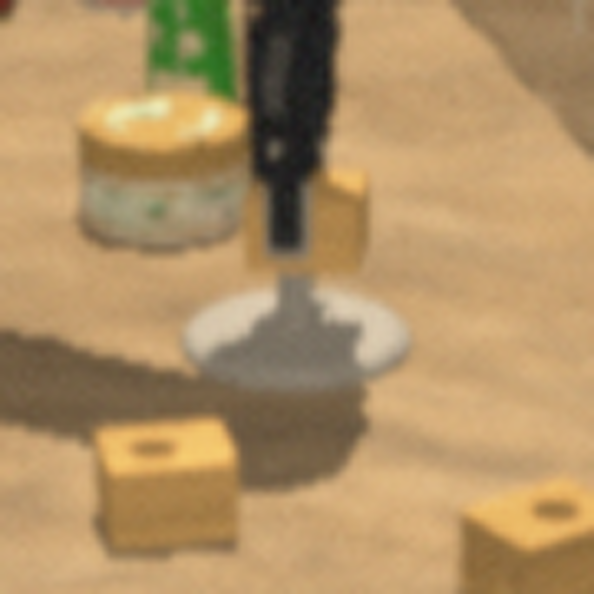

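carry_out:
  deltas: "0 0 0.2 0 0 0;0 0 0.4 0 0 0;0 0 0.6 0 0 0;0 0 0.8 0 0 0;0 0 1.0 0 0 0;0 0 1.0 0 0 0"

```text
clock: 19.85
eef_pos: [0.5351, 0.2915, 0.0537]
ee_rot: [[0.941, -0.338, -0.001], [-0.338, -0.941, -0.001], [-0.001, 0.001, -1.0]]
ft_force: [-0.2, -0.0, -1.2]
finger_gap: 0.502
```

```bash
python3 - <<'E'
from plan import *
show()
E
```

```text
clk 19.85 p [0.5351 0.2915 0.0537] yang -109.76 gap 0.502 F [-0.2 -0.  -1.2] q [ 47.   7. -10.  -0. -73.  23.]
```

carry_out:
  deltas: "0 0 0.4 0 0 0;0 0 0.8 0 0 0;0 0 1.2 0 0 0;0 0 1.5 0 0 0;0 0 1.8 0 0 0;0 0 2.1 0 0 0;0 0 2.3 0 0 0;0 0 2.3 0 0 0"

```text
clock: 20.52
eef_pos: [0.5351, 0.2915, 0.0308]
ee_rot: [[0.941, -0.338, -0.001], [-0.338, -0.941, -0.001], [-0.0, 0.001, -1.0]]
ft_force: [0.2, 0.2, -0.6]
finger_gap: 0.503
```

```bash
python3 - <<'E'
from plan import *
show()
E
```

```text
clk 20.52 p [0.5351 0.2915 0.0308] yang -109.76 gap 0.503 F [ 0.2  0.2 -0.6] q [ 47.   8. -11.  -0. -71.  23.]
```

carry_out:
  deltas: "0 0 0.1 0 0 0;0 0 0.18 0 0 0;0 0 0.24 0 0 0;0 0 0.28 0 0 0;0 0 0.28 0 0 0"

```text
clock: 20.93
eef_pos: [0.5353, 0.2917, 0.0286]
ee_rot: [[0.941, -0.338, -0.0], [-0.338, -0.941, -0.0], [-0.0, 0.0, -1.0]]
ft_force: [-0.1, 0.5, -1.7]
finger_gap: 0.507
```

```bash
python3 - <<'E'
from plan import *
show()
E
```

```text
clk 20.93 p [0.5353 0.2917 0.0286] yang -109.76 gap 0.507 F [-0.1  0.5 -1.7] q [ 47.   8. -11.   0. -70.  23.]
```

carry_out:
  deltas: "0 0 0.05 0 0 0;0 0 0.1 0 0 0;0 0 0.12 0 0 0;0 0 0.12 0 0 0"

```text
clock: 21.27
eef_pos: [0.5355, 0.2918, 0.0279]
ee_rot: [[0.941, -0.338, 0.0], [-0.338, -0.941, 0.0], [0.0, -0.0, -1.0]]
ft_force: [-1.3, -0.1, 1.6]
finger_gap: 0.505
```

```bash
python3 - <<'E'
from plan import *
show()
E
```

```text
clk 21.27 p [0.5355 0.2918 0.0279] yang -109.75 gap 0.505 F [-1.3 -0.1  1.6] q [ 47.   8. -11.   0. -70.  23.]
```

Contact with the foot: the force has turned upward at the expected height. I'll release, retreat straight up and look.

carry_out:
  deltas: "0 0 0 0 0 0;0 0 0 0 0 0;0 0 0 0 0 0;0 0 0 0 0 0;0 0 0 0 0 0;0 0 -2 0 0 0;0 0 -5 0 0 0;0 0 -9 0 0 0;0 0 -13 0 0 0;0 0 -16 0 0 0"
  jaw: 1

```text
clock: 22.1
eef_pos: [0.5359, 0.2917, 0.1914]
ee_rot: [[0.941, -0.338, 0.003], [-0.338, -0.941, 0.001], [0.002, -0.002, -1.0]]
ft_force: [0.5, -0.9, 1.0]
finger_gap: 1.001
```

```bash
python3 - <<'E'
from plan import *
show(((.42,.0,.2),-110))
E
```

```text
clk 22.1 p [0.5359 0.2917 0.1914] yang -109.76 gap 1.001 F [ 0.5 -0.9  1. ] q [ 47.   4.   1.   0. -87.  23.]
[-1.050e+00  3.137e+01 -9.300e-01 -3.000e-02 -3.000e-02  5.000e-02] rows 7.5
```

carry_out:
  deltas: "-2 41 -2 0 0 0;-2 41 -2 0 0 0;-2 41 -2 0 0 0;-2 41 -2 0 0 0;-2 41 -2 0 0 0;-2 41 -2 0 0 0;-2 41 -2 0 0 0;-2 41 -2 0 0 0;-2 41 -2 0 0 0;-2 41 -2 0 0 0"

```text
clock: 22.93
eef_pos: [0.3767, -0.0891, 0.2081]
ee_rot: [[0.941, -0.338, 0.002], [-0.338, -0.941, 0.0], [0.002, -0.001, -1.0]]
ft_force: [1.3, -0.6, -0.1]
finger_gap: 1.001
```

```bash
python3 - <<'E'
from plan import *
show()
im,d=robot.capture("side"); np.savez("cap_side18.npz",im=im,d=d); crop(im,190,300,140,270,"side18",4.5)
it,d=robot.capture("top"); np.savez("cap_top18.npz",im=it,d=d); cv2.imwrite("pics/top18.png",cv2.resize(it[:,:,::-1],(768,576))); crop(it,130,190,170,230,"top18z",9)
E
```

```text
clk 22.93 p [ 0.3767 -0.0891  0.2081] yang -109.74 gap 1.001 F [ 1.3 -0.6 -0.1] q [ 17. -33. -27.   0. -95.  53.]
```

View pics/side18.png

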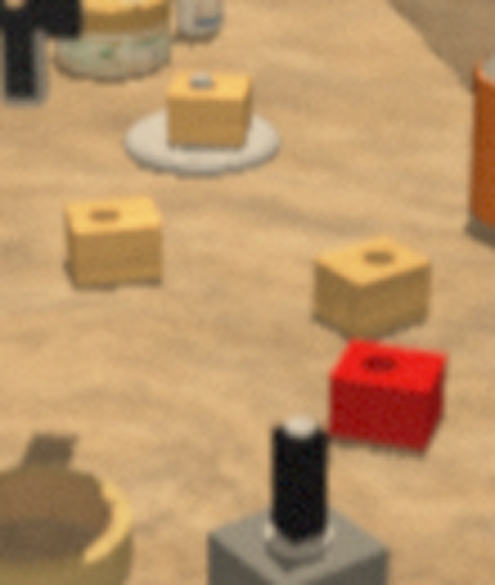

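View pics/top18z.png

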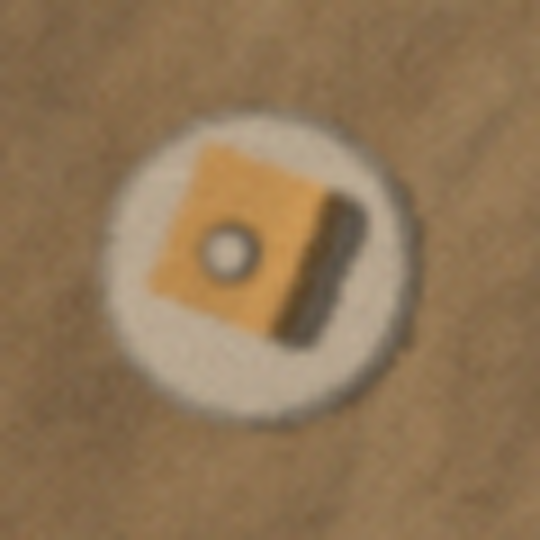

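View pics/top18.png

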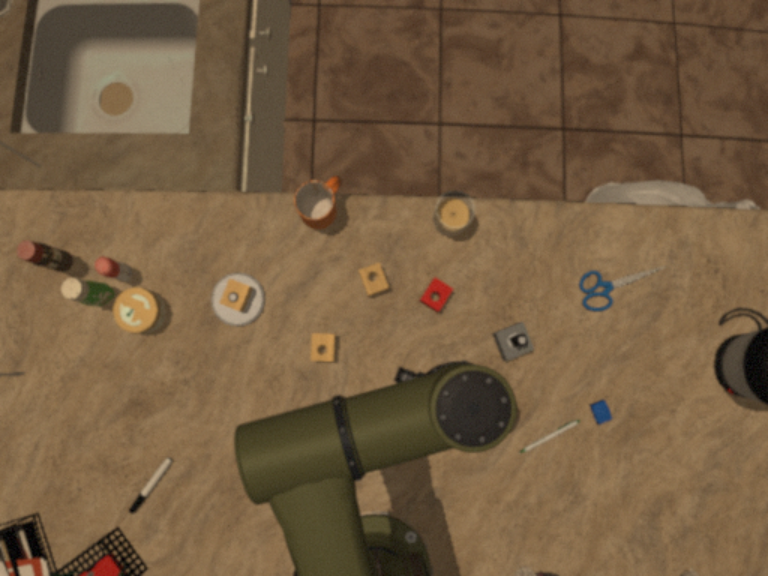

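```bash
python3 - <<'E'
from g import *
it=np.load("cap_top18.npz"); d=it["d"]; im=it["im"]
def z(n,d,u,v,r=1):
    m=np.zeros(d.shape,bool); m[v-r:v+r+1,u-r:u+r+1]=1; return np.median(cloud(n,m,d),0).round(4)
print("placed block top",z("top",d,159,192),z("top",d,157,203)," blockB top",z("top",d,214,227)," foot",z("top",d,145,206),"gauge top",z("top",d,347,227,0),"rest",z("top",d,337,229,0))
r0=np.load("cap_top0.npz")["im"]
for nm,uv,p0 in(("A",(249,186),(.58,.017,.4)),("B",(215,231),(.441,.115,0))):
    for i in(r0,im):
        M,*_=topmask(i,*uv); r=fit({"top":M},p0,(.054,.044,0),.036); print(nm,r.x[:2].round(4),np.degrees(r.x[2]).round(1))
print(robot.sense()["clock"])
E
```

```text
placed block top [0.5523 0.2818 0.0443] [0.5194 0.2863 0.0447]  blockB top [0.453  0.1163 0.0372]  foot [0.512  0.3311 0.0086] gauge top [ 0.4599 -0.2641  0.1002] rest [ 0.455  -0.2486  0.0395]
A [0.5796 0.0173] 22.6
A [0.5797 0.0173] 22.7
B [0.4415 0.1148] -1.9
B [0.4414 0.1148] -1.9
23.0333
```

The block's top is 36 mm above the foot, so it is fully home. The gauge is seated, blocks A and B haven't moved, and the arm is clear, so I'm handing in.

```bash
python3 - <<'E'
from cell import robot
print(robot.finish_job())
E
```

```text
the job is handed in; nothing more can be done
None
```

The block with the true hole is on the kitchen-roll stand's foot, the gauge is back in its grey rest, and the job is handed in at about 23 s. I can't tell from the pictures which `block_N` number it is.

**Finding the block:** The first block I tried, at about (0.45, -0.08), was the true one. My first try touched its top face with about 5 N. After I shifted about 3 mm, the gauge went all the way down with no resistance, past the height where a tight block would stop it. Trying the gauge nudged that block by about 2 mm. I didn't test the other two blocks.

**Gauge and block:** I stood the gauge back in the rest. I then gripped the block around its hole and lowered it down the spigot until light contact, about 1.6 N, at the expected height.

**Last checks:**
- **Placed block:** its top measured 44–45 mm high with the foot at 9 mm, so it is fully down. The spigot shows through its hole.
- **Gauge:** its top measured about 100 mm against the expected 98 mm, and it stands in the rest.
- **Other blocks:** they stayed within 0.1 mm of their starting places. The mug, candle, tape and red look-alike appear unmoved in the pictures.
- **Disagreement:** the two cameras differed by about 2.5 mm along x. I corrected for this using the gauge held in the gripper. No final check failed.

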